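# Clear the microscope bench and load the overnight slide scan

## Robot

A 6-joint arm with a two-finger parallel gripper is mounted at the origin on the work surface. World frame = base frame: x ahead of the robot, y to its left, z up, the work surface at z = 0. Lengths are in m, angles in rad, forces in N, time in s.
With the tool pointing down it reaches from about 0.35 to 0.975 m from the base axis. Payload 17.4 kg.
Tool frame: the origin (TCP) lies on the centre line of the jaws, within the pads' length; the fingertips stand 25 mm ahead of it and the grasp point (between the pads) lies 6 mm ahead of it; z points along the fingers, y is the line along which they close (so a half turn about z gives the same grasp; the last joint's range is limited). The gripper opens to 85 mm and grips with 20 to 120 N. Pads are 22 mm wide; open, the fingers measure 114 mm over their backs; the gripper's body (76 mm by 85 mm) begins 54 mm behind the grasp point. The pads swing forward as they close: fully open they stand 13 mm farther back than shut.
Start: joints at [-1.145, 0.116, 1.442, -0, 1.584, -0.038], TCP at [0.302, -0.604, 0.256] pointing down, gripper open.
Joint ranges: [-2.83, 2.83], [-0.83, 2.19], [0.07, 2.5], [-1.14, 4.28], [0.01, 3], [-2.97, 2.97]. Speed limits (rad/s): [1.89, 1.89, 2.22, 3.14, 3.14, 3.14].

## Interface

Orientations are given as [roll, pitch, yaw] about the fixed x, y, z axes, in that order (R = Rz(yaw) Ry(pitch) Rx(roll)).
In Python, from cell import ctrl gives the robot as it stands.
- The arm moves only by the tool play_rows, never from a script. Its argument "series" is a list of rows, each an object with "travel": the shift along the tool's x, y, z each as a share of 12 cm, from -1 to 1, a list of three; "rot": the turn, a rotation vector about the tool's x, y, z each as a share of 60 degrees, from -1 to 1, a list of three; "gripper": the opening, from -1 (shut) to 1 (fully open). A call has 1 to 8 rows; each row is the pose to reach, as a shift and turn from the pose commanded when the call began, along the tool's axes at that moment; what a row does not reach only later rows make up. A row lasts 1/12 s, in which the tool goes at most 41.7 mm and 7.16 degrees, less where a joint would pass 70% of its speed; a pose out of reach is approached as far as the arm can. A call with a number of a shift or a turn outside -1 to 1 is refused whole. A call with a gripper value outside its range is refused whole. The fingers move at their own pace and stop on an object; the grip force is fixed at half the most. Time passes only in rows, so rows that repeat a pose let the fingers close. It gives the time, the measured TCP pose, the force, the opening and the grip force at its end, in the units of the state.
- ctrl.read_state(): the state, without advancing time (a new reading comes with each control period).
- ctrl.camera(name): name is "scene" or "top"; returns the picture (384x512x3 uint8, blue, green, red); there is no depth.
- ctrl.camera_info(name): a dict with "vertical_fov" (degrees; the focal length in pixels is half the picture's height over the tangent of half this angle, whatever the lens; pixels are square), "cx", "cy" (the principal point, pixels), "k1" (the pictures are not rectified: a ray, as slopes to the right and down, at radius r is drawn at 1 + k1 r^2 times it, then the intrinsics apply), "camera_from_world" (4x4, takes a point from world to camera coordinates). Camera axes: x right, y down, z forward; pixel columns grow to the right and rows downward; lengths in m; the calibration is good to about 2 mm. A picture is of the moment at which its call begins. camera_info takes no time and is no camera call.
- ctrl.finish_job(): hands the job in; it is judged then, once.
Trained networks look in the newest picture that a camera, given by its name, has taken for a name from the list of things; names that differ only in an ending like _2 or _b are one class to them, and where a whole thing is asked for, a point or a joint stands for the part that bears it (a point fixed in the world has none). Each returns a list of dicts, best first, with "score" (0 to 1); they miss things now and then, are a little off and sometimes report something else, mostly with a low value. They report only what shows in the picture. A call takes as long as a camera call. They do not tell look-alikes from the thing itself.
- ctrl.boxes_of(label, camera): "location" ([column, row] in pixels, amid what is visible of it).
- ctrl.pinpoint(label, camera): "location" ([column, row] in pixels: a listed point, or the origin of a listed thing).
The state is a dict: "time": time; "joint_positions": joint angles; "qvel": joint speeds; "joint_torque": joint torques, N m; "position": TCP position; "orientation": TCP orientation; "wrist_force": force on the tool from outside, world axes, zero at the start; "ft_torque": the same for the moment, N m; "gripper_width": finger opening in m; "grasp_force": force on a finger pad.
Only numpy, scipy, OpenCV 4.12 (cv2) and the standard library are available. Lean on these libraries where they do the work, as an engineer would, in place of code of your own. Each camera call takes 0.05 s, during which the arm holds its last target. There are 200 camera calls.

## Task

Get the bench ready for the overnight scan: put the loose markers in the blue bin, the orange slide mailers in the green bin and the steel spatulas in the dark steel bin. Slide the blue slide tray by its tab into the scanner's slot until it is fully home, and only then turn the black lock knob on the scanner clockwise until it clicks over into its locked position. Leave the other things on the bench where they are.

Things in the scene. Friction and masses are not known exactly. Their poses are not given: they have to be found in the camera images.
- scanner: White desktop slide scanner with blue trim, fixed. Origin on the bench under the centre of its low front bay; x points into the machine, away from the robot. The bay is 100 mm deep (x -50 to +50 mm), 120 mm wide, 50 mm high, with the lock knob on its roof and a tray slot in its robot-side face; behind it the housing, 150 mm wide, 85 mm high, runs to x = +190 mm.
- slot (a point): Centre of the slot's mouth, at bench level, x pointing inwards (scanner's axes). Slot 84 mm wide, 14 mm high, its floor the bench itself, end stop 85 mm inside. Two blue guides, 14 mm high, flare from the mouth's sides to x = -19 mm, y = +-57 mm. With the tray fully home, against the stop, the tray's origin is at x = +20 mm, y = 0, and its tab (centre x = -25 mm) stays outside.
- tray: Blue flat slide tray with three slides, 130 mm long (x), 80 wide (y), 10 thick, about 120 g, loose in front of the scanner. Origin at the centre of its underside; x points to the end that enters the slot first. On its rear end stands a black grip tab 34 mm long (x), 12 mm thick (y), from 10 to 46 mm above the underside, centred at x = -45 mm; the tray can be lifted or slid by it.
- tray_tab (a point): Grip point of the tray's tab: 45 mm behind the tray's centre, 35 mm above its underside, axes as the tray's.
- lock (a joint): Angle of the black lock knob, rad: 0 unlocked (start), growing as it turns CLOCKWISE seen from above, stop at 1.2. Detented: an over-centre mechanism inside pushes it back to 0 until past about 0.6, then snaps it on to 1.2 (locked), where it stays by itself. It resists with at most about 0.18 N m, most in the first 0.3 rad.
- lock_grip (a point): Grip point on the lock knob's upright axis, 78 mm above the bench, over the scanner's origin. Its bar is 58 mm long (x, turning with the knob), 14 mm thick (y), from 56 to 90 mm above the bench; at 0 it lies along the scanner's x. A white mark on its robot-side end points to a red dot when unlocked, a green dot when locked.
- bin_blue: Blue plastic bin for the markers, open on top, fixed: 150 mm (x) by 120 mm (y) outside, 40 mm high, walls and floor 5 mm thick. Origin at the centre of its underside, x roughly away from the robot. Any of the three bins may stand in any of the three places.
- bin_green: Green plastic bin for the slide mailers, open on top, fixed: 150 mm (x) by 120 mm (y) outside, 40 mm high, walls and floor 5 mm thick. Origin at the centre of its underside, x roughly away from the robot. Any of the three bins may stand in any of the three places.
- bin_steel: Dark steel tray-bin for the spatulas, open on top, fixed: 150 mm (x) by 120 mm (y) outside, 40 mm high, walls and floor 5 mm thick. Origin at the centre of its underside, x roughly away from the robot. Any of the three bins may stand in any of the three places.
- marker1: Flat chunky marker pen, yellow with black cap, 120 mm long (x), 24 mm wide (y), 16 mm thick, about 30 g. Origin at the centre of its underside. May be absent. It starts flat on the bench, long side (its x axis) roughly away from the robot; to go in the blue bin.
- marker2: Flat chunky marker pen, red with black cap, 120 mm long (x), 24 mm wide (y), 16 mm thick, about 30 g. Origin at the centre of its underside. May be absent. It starts flat on the bench, long side (its x axis) roughly away from the robot; to go in the blue bin.
- marker3: Flat chunky marker pen, white with black cap, 120 mm long (x), 24 mm wide (y), 16 mm thick, about 30 g. Origin at the centre of its underside. May be absent. It starts flat on the bench, long side (its x axis) roughly away from the robot; to go in the blue bin.
- mailer1: Orange plastic slide mailer (closed flat box) with white label, 90 mm long (x), 34 mm wide (y), 18 mm thick, about 40 g. Origin at the centre of its underside. May be absent. It starts flat on the bench, long side (its x axis) roughly away from the robot; to go in the green bin.
- mailer2: Orange plastic slide mailer (closed flat box) with white label, 90 mm long (x), 34 mm wide (y), 18 mm thick, about 40 g. Origin at the centre of its underside. May be absent. It starts flat on the bench, long side (its x axis) roughly away from the robot; to go in the green bin.
- mailer3: Orange plastic slide mailer (closed flat box) with white label, 90 mm long (x), 34 mm wide (y), 18 mm thick, about 40 g. Origin at the centre of its underside. May be absent. It starts flat on the bench, long side (its x axis) roughly away from the robot; to go in the green bin.
- spatula1: Steel lab spatula, 120 mm long (x), about 50 g: handle 14 mm wide (y) and 10 mm thick from x = -60 to +20 mm, blade 24 mm wide and 4 mm thick from there to +60 mm. Balances near x = -7 mm. Origin at the centre of its underside. May be absent. It starts flat on the bench, long side (its x axis) roughly away from the robot; to go in the steel bin.
- spatula2: Steel lab spatula, 120 mm long (x), about 50 g: handle 14 mm wide (y) and 10 mm thick from x = -60 to +20 mm, blade 24 mm wide and 4 mm thick from there to +60 mm. Balances near x = -7 mm. Origin at the centre of its underside. May be absent. It starts flat on the bench, long side (its x axis) roughly away from the robot; to go in the steel bin.
- jar: Amber jar with red cap, 52 mm across, 50 mm high; a bystander, to be left where it stands. Origin at the centre of its underside.
- tip_box: Clear pipette tip box 120 x 85 x 50 mm; a bystander, to be left where it stands. Origin at the centre of its underside.
- beaker: Glass beaker 68 mm across, 75 mm high; a bystander, to be left where it stands. Origin at the centre of its underside.
- tube_rack: Black tube rack 160 x 90 x 45 mm; a bystander, to be left where it stands. Origin at the centre of its underside.
- reagent: White reagent bottle with blue cap, 66 mm across, 120 mm high; a bystander, to be left where it stands. Origin at the centre of its underside.
- notebook: Blue notebook 150 x 110 x 13 mm; a bystander, to be left where it stands. Origin at the centre of its underside.
There are look-alikes about, which are no part of the job. Leave any purple look-alike of the mailer3 alone. Several things look just like the bin_green: the one meant starts farthest from the robot's base.

How it is judged:
By the outcome, as a careful person would: the job done as asked, in the order asked, and still so for the second after the job is handed in, with the robot touching nothing.
Of marker1, marker2, marker3, mailer1, mailer2, mailer3, spatula1, spatula2 only 6 to 8 are there at a start; the rules pass over those that are not, and their reading is None.
At some moment in a run one of marker1, marker2, marker3, mailer1, mailer2, mailer3, spatula1, spatula2 may be knocked a few centimetres aside while the robot is not near it.
Once in a run the grip may slacken for a moment while it holds something.
It also fails if it takes over 210 s, if anything falls off the work surface, if the arm or the gripper's body presses on something with over 40 N, if the wrist force passes 120 N, or if a joint passes its speed limit or range.

## Working session

There is one attempt and no reset: what is moved stays moved. The work goes in short steps, Python scripts to look and compute and a tool call to move; the robot and the scene stay as the last step left them, time stands still between calls to the robot, and variables do not carry over. Pictures are saved under pics/ and viewed, at most 14 in all, crops included, and the job is handed in when it is done.

Besides the shell and the picture viewer there is one more tool, called after "Emit:" as name([rows], argument=value, ...), one row to a line, values as JSON. play_rows: Moves the arm, as the interface text tells. Shift numbers are shares of 12 cm and turn numbers shares of 60 degrees, none past 1 either way. Its arguments: {"type":"object","properties":{"series":{"type":"array"}},"required":["series"]}

```bash
ls; mkdir -p pics; cat > h.py <<'E'
import numpy as np, cv2
from cell import ctrl
def K(cam):
    i=ctrl.camera_info(cam); f=192/np.tan(np.radians(i["vertical_fov"])/2)
    return np.array([[f,0,i["cx"]],[0,f,i["cy"]],[0,0,1]]),np.array([i["k1"],0,0,0,0.]),np.array(i["camera_from_world"])
def world(cam,px,z):
    k,d,T=K(cam); u=cv2.undistortPoints(np.array([[px]],float),k,d)[0,0]
    R=T[:3,:3].T; c=-R@T[:3,3]; r=R@np.array([u[0],u[1],1]); return c+r*(z-c[2])/r[2]
def pix(cam,p):
    k,d,T=K(cam); return cv2.projectPoints(np.array(p,float).reshape(-1,1,3),cv2.Rodrigues(T[:3,:3])[0],T[:3,3],k,d)[0].reshape(-1,2)
E
python3 - <<'E'
from h import *
for c in ("scene","top"):
    im=ctrl.camera(c); cv2.imwrite(f"pics/{c}0.png",cv2.resize(im,(800,600)))
    k,d,T=K(c); print(c,k[0,0],d[0],(-T[:3,:3].T@T[:3,3]).round(3))
for n in "marker1 marker2 marker3 mailer1 spatula1 tray tray_tab slot lock_grip scanner bin_blue bin_green bin_steel".split():
    print(n,[(round(o["score"],2),np.round(o["location"]).tolist(),world("top",o["location"],0).round(3)[:2].tolist()) for o in ctrl.pinpoint(n,"top")])
print(ctrl.read_state())
E
```

```text
pics
scene 395.5599903690182 -0.07563737169694769 [1.213 0.958 0.926]
top 392.36833651667143 0.005293162374488857 [ 0.325 -0.021  1.285]
marker1 [(0.77, [182.0, 194.0], [0.436, 0.176]), (0.74, [229.0, 191.0], [0.446, 0.02]), (0.54, [134.0, 190.0], [0.447, 0.33]), (0.46, [366.0, 176.0], [0.505, -0.434]), (0.36, [80.0, 199.0], [0.413, 0.504]), (0.26, [155.0, 193.0], [0.436, 0.263])]
marker2 [(0.77, [182.0, 194.0], [0.436, 0.176]), (0.74, [229.0, 191.0], [0.446, 0.02]), (0.54, [134.0, 190.0], [0.447, 0.33]), (0.46, [366.0, 176.0], [0.505, -0.434]), (0.36, [80.0, 199.0], [0.413, 0.504]), (0.26, [155.0, 193.0], [0.436, 0.263])]
marker3 [(0.77, [182.0, 194.0], [0.436, 0.176]), (0.74, [229.0, 191.0], [0.446, 0.02]), (0.54, [134.0, 190.0], [0.447, 0.33]), (0.46, [366.0, 176.0], [0.505, -0.434]), (0.36, [80.0, 199.0], [0.413, 0.504]), (0.26, [155.0, 193.0], [0.436, 0.263])]
mailer1 [(0.8, [281.0, 212.0], [0.382, -0.151]), (0.7, [206.0, 194.0], [0.435, 0.095]), (0.68, [370.0, 174.0], [0.511, -0.445]), (0.54, [254.0, 191.0], [0.448, -0.063])]
spatula1 [(0.74, [154.0, 195.0], [0.43, 0.264]), (0.
[... 555 characters left out ...]
'time': 0.75, 'joint_positions': array([-1.14482966e+00,  1.15958335e-01,  1.44162015e+00,  5.25755198e-06,
        1.58401968e+00, -3.78019881e-02]), 'qvel': array([ 0.00188156, -0.00038823,  0.00090866, -0.00113647, -0.00018945,
        0.00252746]), 'joint_torque': array([ 6.39876616e-04, -7.31635451e+01, -6.32588339e+01,  7.56014106e-05,
        6.24536697e-04,  3.46241086e-05]), 'position': array([ 0.30192969, -0.60369559,  0.25631872]), 'orientation': array([-3.14158735e+00, -5.46147124e-06,  4.63768729e-01]), 'wrist_force': array([-0.47285407,  0.84443947, -1.01866628]), 'ft_torque': array([0.03701795, 0.00145115, 0.01618756]), 'grasp_force': 0.0, 'gripper_width': 0.08524036528010406}
```

View pics/top0.png

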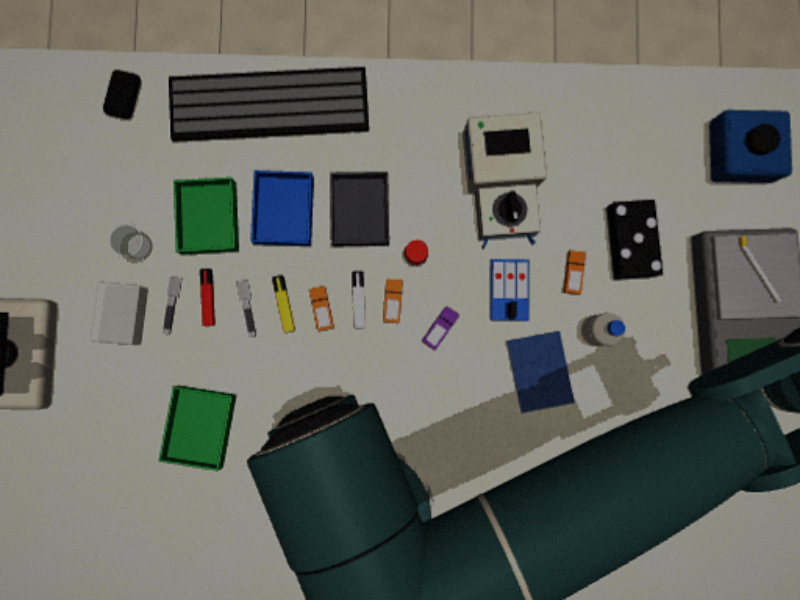

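View pics/scene0.png

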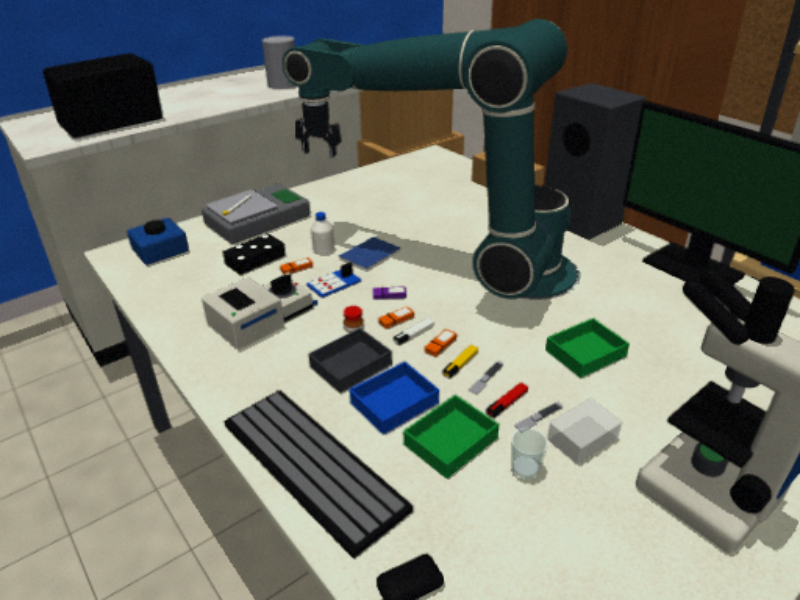

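```bash
cat >> h.py <<'E'
def rect(im,cam,px,ztop,half=(14,24),name=""):
    "pose of the bar-like thing at px by difference to the bench colour: x,y,yaw,length,width (m)"
    x,y=map(int,px); h,w=half[1],half[0]
    c=cv2.resize(im[y-h:y+h,x-w:x+w],None,fx=4,fy=4,interpolation=cv2.INTER_CUBIC).astype(float)
    bg=np.median(np.r_[c[:8].reshape(-1,3),c[-8:].reshape(-1,3)],0)
    m=(np.abs(c-bg).max(2)>38).astype(np.uint8)
    m=cv2.morphologyEx(m,cv2.MORPH_OPEN,np.ones((7,7)))
    n,l,s,ce=cv2.connectedComponentsWithStats(m)
    i=1+np.argmax(s[1:,4]); q=np.argwhere(l==i)[:,::-1].astype(np.float32)
    b=cv2.boxPoints(cv2.minAreaRect(q)); p=(b+.5)/4-.5+[x-w,y-h]
    W=np.array([world(cam,a,ztop)[:2] for a in p]); e=W[1]-W[0],W[2]-W[1]
    k=max(e,key=np.linalg.norm); k=k*np.sign(k[0])
    return W.mean(0),np.arctan2(k[1],k[0]),sorted([np.linalg.norm(a) for a in e]),p
E
cat > look.py <<'E'
from h import *
import sys
im=ctrl.camera("top"); vis=cv2.resize(im,None,fx=4,fy=4,interpolation=cv2.INTER_CUBIC)
for n,px,z in [("mailerC",(368,175),.018),("sp2",(110,196),.01),("red",(133,190),.016),("sp1",(157,197),.01),("yel",(182,194),.016),("mA",(205,197),.018),("white",(229,191),.016),("mB",(252,192),.018),("tray",(326,186),.01)]:
    c,a,s,p=rect(im,"top",px,z,(20,28) if n=="tray" else (13,26))
    print(n,c.round(4),"yaw %.3f"%a,np.round(s,4)); cv2.polylines(vis,[np.int32(p*4+2)],True,(255,0,255),1)
A=vis[660:900,380:1100]; B=vis[400:860,1180:1540]; B=B[:,:]
o=np.zeros((600,800,3),np.uint8); o[:240,:720]=A; o[245:590,:270]=cv2.resize(B,(270,345)); o[245:590,280:640]=vis[505:850,440:800]
cv2.imwrite(sys.argv[1],o)
E
python3 look.py pics/m1.png
```

```text
mailerC [ 0.5093 -0.4308] yaw -0.144 [0.0433 0.0949]
sp2 [0.4049 0.4099] yaw -0.113 [0.0198 0.0676]
red [0.4443 0.3317] yaw 0.090 [0.0291 0.1217]
sp1 [0.3994 0.2447] yaw 0.221 [0.0181 0.0537]
yel [0.4336 0.1753] yaw 0.236 [0.0287 0.1235]
mA [0.4248 0.0963] yaw 0.214 [0.0389 0.094 ]
white [0.4884 0.0222] yaw 0.019 [0.026  0.0353]
mB [ 0.4427 -0.0508] yaw -0.058 [0.0386 0.0935]
tray [ 0.4708 -0.2962] yaw 0.001 [0.0861 0.132 ]
```

View pics/m1.png

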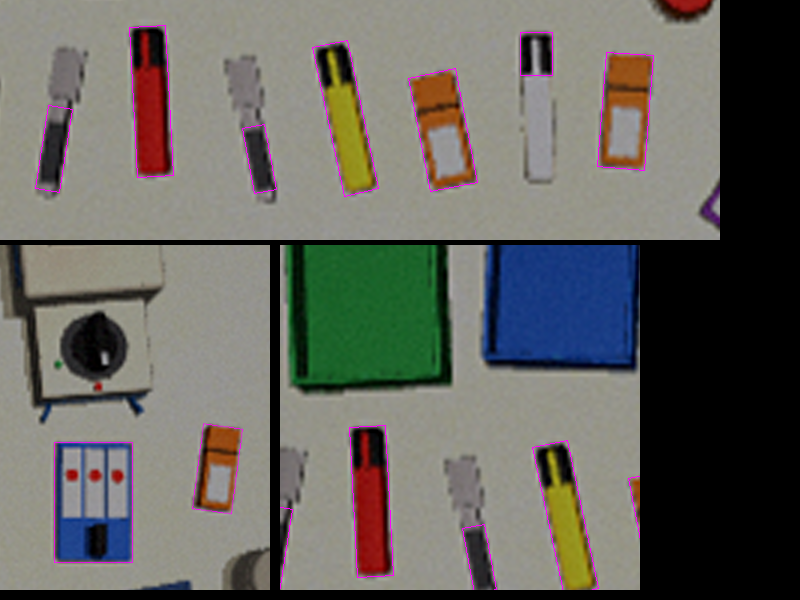

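Everything listed is present. In full-resolution top pixels:
- **Markers:** red (133,190), yellow (182,194), white (229,191).
- **Orange mailers:** (205,197), (252,192), (368,175). The purple one at (281,212) is a look-alike to leave.
- **Spatulas:** (110,196), (157,197).
- **Green bins:** (132,140), 0.70 m from the base, and (128,270), 0.39 m. The far one is meant.
- **Blue and steel bins:** blue (184,136), steel (228,131).

The crop confirms these choices. I'll start with the mailer at (368,175).

Emit:
play_rows([
  {"travel":[0.34,0,0],"rot":[0,0,0.11],"gripper":0.5},
  {"travel":[0.68,0,0],"rot":[0,0,0.22],"gripper":0.5},
  {"travel":[1,0,0],"rot":[0,0,0.33],"gripper":0.5},
  {"travel":[1,0,0],"rot":[0,0,0.443],"gripper":0.5},
  {"travel":[1,0,0],"rot":[0,0,0.443],"gripper":0.5},
  {"travel":[1,0,0],"rot":[0,0,0.443],"gripper":0.5},
])

```text
time: 1.3
position: [0.4092, -0.55, 0.2562]
orientation: [3.142, 0.0, 0.004]
wrist_force: [-0.2, -0.4, 0.5]
gripper_width: 0.0639
grasp_force: 0.0
```

Emit:
play_rows([
  {"travel":[0.3,-0.3,0],"rot":[0,0,0.07],"gripper":0.5},
  {"travel":[0.5,-0.6,0],"rot":[0,0,0.137],"gripper":0.5},
  {"travel":[0.75,-0.9,0],"rot":[0,0,0.137],"gripper":0.5},
  {"travel":[0.833,-0.992,0.2],"rot":[0,0,0.137],"gripper":0.5},
  {"travel":[0.833,-0.992,0.5],"rot":[0,0,0.137],"gripper":0.5},
  {"travel":[0.833,-0.992,0.883],"rot":[0,0,0.137],"gripper":0.5},
  {"travel":[0.833,-0.992,0.883],"rot":[0,0,0.137],"gripper":0.5},
  {"travel":[0.833,-0.992,0.883],"rot":[0,0,0.137],"gripper":0.5},
])

```text
time: 1.97
position: [0.5078, -0.4311, 0.1483]
orientation: [-3.139, 0.004, -0.142]
wrist_force: [0.5, 0.4, 1.2]
gripper_width: 0.0641
grasp_force: 0.0
```

```bash
python3 - <<'E'
from h import *
# scanner pose: refine with the networks in both cameras; bins
for cam in ("top","scene"):
    im=ctrl.camera(cam)
    for n,z in [("slot",0),("lock_grip",.078),("scanner",0),("tray_tab",.035),("tray",0),("bin_blue",0),("bin_green",0),("bin_steel",0),("spatula1",0)]:
        print(cam,n,[(round(o["score"],2),world(cam,o["location"],z).round(3)[:2].tolist()) for o in ctrl.pinpoint(n,cam)[:3]])
E
```

```text
top slot [(0.95, [0.576, -0.291])]
top lock_grip [(0.61, [0.63, -0.297]), (0.29, [0.622, -0.285])]
top scanner [(0.69, [0.63, -0.295])]
top tray_tab [(0.69, [0.424, -0.309])]
top tray [(0.82, [0.466, -0.294]), (0.43, [0.445, 0.335])]
top bin_blue [(0.9, [0.626, 0.18])]
top bin_green [(0.96, [0.189, 0.337]), (0.78, [0.613, 0.338]), (0.53, [0.425, 0.104])]
top bin_steel [(0.81, [0.643, 0.021])]
top spatula1 [(0.48, [0.431, 0.269]), (0.47, [0.428, 0.397])]
scene slot [(0.79, [0.586, -0.292])]
scene lock_grip [(0.65, [0.642, -0.261])]
scene scanner [(0.69, [0.636, -0.28]), (0.65, [0.588, -0.393])]
scene tray_tab [(0.7, [0.431, -0.306])]
scene tray [(0.62, [0.479, -0.293]), (0.16, [0.421, 0.419])]
scene bin_blue [(0.62, [0.634, 0.169]), (0.33, [0.632, 0.031])]
scene bin_green [(0.7, [0.195, 0.345]), (0.69, [0.611, 0.344]), (0.58, [0.635, 0.187])]
scene bin_steel [(0.95, [0.636, 0.027])]
scene spatula1 [(0.54, [0.424, 0.419]), (0.5, [0.43, 0.254])]
```

Emit:
play_rows([
  {"travel":[0,0,0.33],"rot":[0,0,0],"gripper":0.5},
  {"travel":[0,0,0.7],"rot":[0,0,0],"gripper":0.5},
  {"travel":[0,0,1],"rot":[0,0,0],"gripper":0.5},
  {"travel":[0,0,1],"rot":[0,0,0],"gripper":0.5},
  {"travel":[0,0,1],"rot":[0,0,0],"gripper":-1},
  {"travel":[0,0,1],"rot":[0,0,0],"gripper":-1},
  {"travel":[0,0,1],"rot":[0,0,0],"gripper":-1},
  {"travel":[0,0,1],"rot":[0,0,0],"gripper":-1},
])

```text
time: 3.63
position: [0.5104, -0.4321, 0.034]
orientation: [3.139, -0.004, -0.144]
wrist_force: [-1.0, 1.3, 11.2]
gripper_width: 0.0322
grasp_force: 60.7
```

Emit:
play_rows([
  {"travel":[0,0,0],"rot":[0,0,0],"gripper":-1},
  {"travel":[0,0,0],"rot":[0,0,0],"gripper":-1},
])

```text
time: 3.8
position: [0.5105, -0.4321, 0.034]
orientation: [3.139, -0.004, -0.144]
wrist_force: [-1.2, 0.7, 8.5]
gripper_width: 0.0319
grasp_force: 60.5
```

Emit:
play_rows([
  {"travel":[0,0,-0.3],"rot":[0,0,0],"gripper":-1},
  {"travel":[0,0,-0.65],"rot":[0,0,-0.07],"gripper":-1},
  {"travel":[0,0,-1],"rot":[0,0,-0.137],"gripper":-1},
  {"travel":[0,0,-1],"rot":[0,0,-0.137],"gripper":-1},
])

```text
time: 4.13
position: [0.5115, -0.433, 0.1621]
orientation: [3.132, -0.01, 0.004]
wrist_force: [0.8, -0.1, 0.5]
gripper_width: 0.0323
grasp_force: 59.8
```

Emit:
play_rows([
  {"travel":[0.04,-0.3,0],"rot":[0,0,0],"gripper":-1},
  {"travel":[0.08,-0.63,0],"rot":[0,0,0],"gripper":-1},
  {"travel":[0.124,-0.958,0],"rot":[0,0,0],"gripper":-1},
])

```text
time: 4.38
position: [0.5242, -0.3153, 0.1522]
orientation: [3.14, -0.002, -0.002]
wrist_force: [1.5, 0.4, -0.2]
gripper_width: 0.0321
grasp_force: 59.9
```

Emit:
play_rows([
  {"travel":[0.04,-0.32,0],"rot":[0,0,0],"gripper":-1},
  {"travel":[0.08,-0.64,0],"rot":[0,0,0],"gripper":-1},
  {"travel":[0.124,-0.958,0],"rot":[0,0,0],"gripper":-1},
])

```text
time: 4.63
position: [0.5393, -0.1995, 0.1523]
orientation: [3.14, -0.003, -0.001]
wrist_force: [0.9, 0.7, -0.5]
gripper_width: 0.0325
grasp_force: 59.9
```

Emit:
play_rows([
  {"travel":[0.04,-0.32,0],"rot":[0,0,0],"gripper":-1},
  {"travel":[0.08,-0.64,0],"rot":[0,0,0],"gripper":-1},
  {"travel":[0.124,-0.958,0],"rot":[0,0,0],"gripper":-1},
])

```text
time: 4.88
position: [0.5542, -0.0843, 0.1524]
orientation: [3.141, -0.003, -0.001]
wrist_force: [1.0, -1.1, 0.1]
gripper_width: 0.0322
grasp_force: 59.8
```

Emit:
play_rows([
  {"travel":[0.04,-0.32,0],"rot":[0,0,0],"gripper":-1},
  {"travel":[0.08,-0.64,0],"rot":[0,0,0],"gripper":-1},
  {"travel":[0.124,-0.958,0],"rot":[0,0,0],"gripper":-1},
])

```text
time: 5.13
position: [0.5691, 0.0308, 0.1525]
orientation: [-3.142, -0.003, -0.0]
wrist_force: [-0.2, -0.4, 0.0]
gripper_width: 0.0321
grasp_force: 59.9
```

Emit:
play_rows([
  {"travel":[0.04,-0.32,0],"rot":[0,0,0],"gripper":-1},
  {"travel":[0.08,-0.64,0],"rot":[0,0,0],"gripper":-1},
  {"travel":[0.124,-0.958,0],"rot":[0,0,0],"gripper":-1},
])

```text
time: 5.38
position: [0.584, 0.1459, 0.1525]
orientation: [-3.141, -0.003, -0.0]
wrist_force: [0.8, -0.8, -0.3]
gripper_width: 0.0322
grasp_force: 59.8
```

Emit:
play_rows([
  {"travel":[0.04,-0.32,0],"rot":[0,0,0],"gripper":-1},
  {"travel":[0.08,-0.64,0],"rot":[0,0,0],"gripper":-1},
  {"travel":[0.124,-0.958,0],"rot":[0,0,0],"gripper":-1},
])

```text
time: 5.63
position: [0.5988, 0.261, 0.1524]
orientation: [-3.141, -0.003, -0.0]
wrist_force: [0.6, 0.0, 0.7]
gripper_width: 0.0323
grasp_force: 59.9
```

Emit:
play_rows([
  {"travel":[0.04,-0.32,0],"rot":[0,0,0],"gripper":-1},
  {"travel":[0.08,-0.64,0],"rot":[0,0,0],"gripper":-1},
  {"travel":[0.124,-0.958,0],"rot":[0,0,0],"gripper":-1},
  {"travel":[0.124,-0.958,0],"rot":[0,0,0],"gripper":-1},
  {"travel":[0.124,-0.958,0],"rot":[0,0,0],"gripper":-1},
])

```text
time: 6.05
position: [0.6134, 0.3757, 0.1514]
orientation: [-3.141, -0.001, 0.002]
wrist_force: [-0.5, -0.4, 0.6]
gripper_width: 0.0318
grasp_force: 59.9
```

Emit:
play_rows([
  {"travel":[0,0,0.28],"rot":[0,0,0],"gripper":-1},
  {"travel":[0,0,0.55],"rot":[0,0,0],"gripper":-1},
  {"travel":[0,0,0.55],"rot":[0,0,0],"gripper":-1},
  {"travel":[0,0,0.55],"rot":[0,0,0],"gripper":0.1},
  {"travel":[0,0,0.55],"rot":[0,0,0],"gripper":0.1},
  {"travel":[0,0,0.55],"rot":[0,0,0],"gripper":0.1},
  {"travel":[0,0,0],"rot":[0,0,0],"gripper":0.1},
  {"travel":[0,0,0],"rot":[0,0,0],"gripper":0.1},
])

```text
time: 6.72
position: [0.614, 0.3737, 0.1546]
orientation: [-3.14, -0.002, -0.0]
wrist_force: [0.8, 0.6, 1.6]
gripper_width: 0.0468
grasp_force: 0.0
```

```bash
python3 look.py pics/m2.png
```

```text
Traceback (most recent call last):
  File "look.py", line 5, in <module>
    c,a,s,p=rect(im,"top",px,z,(20,28) if n=="tray" else (13,26))
            ~~~~^^^^^^^^^^^^^^^^^^^^^^^^^^^^^^^^^^^^^^^^^^^^^^^^^
  File "h.py", line 19, in rect
    i=1+np.argmax(s[1:,4]); q=np.argwhere(l==i)[:,::-1].astype(np.float32)
        ~~~~~~~~~^^^^^^^^^
ValueError: attempt to get argmax of an empty sequence
```

```bash
sed -i 's/^    c,a,s,p=rect\(.*\)$/    try: c,a,s,p=rect\1\n    except ValueError: print(n,"none"); continue/' look.py; python3 look.py pics/m2.png
```

```text
mailerC none
sp2 none
red [0.489  0.3142] yaw 0.038 [0.0452 0.0825]
sp1 [0.4344 0.2487] yaw 0.038 [0.0706 0.1498]
yel [0.4336 0.1753] yaw 0.236 [0.0287 0.1235]
mA [0.4246 0.0962] yaw 0.214 [0.0389 0.0948]
white [0.4884 0.0222] yaw 0.019 [0.026  0.0353]
mB [ 0.4427 -0.0508] yaw -0.059 [0.0386 0.0935]
tray [ 0.4708 -0.2962] yaw 0.001 [0.0861 0.132 ]
```

View pics/m2.png

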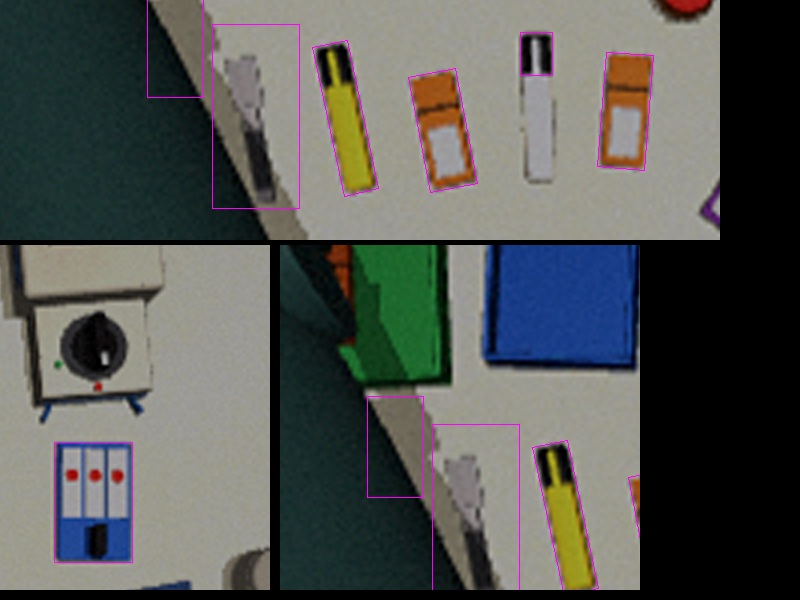

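The mailer is in the far green bin (orange at about (340,265) in the crop), and the rest of the row hasn't moved. Next is the mailer at (252,192).

Emit:
play_rows([
  {"travel":[-0.12,0.3,0],"rot":[0,0,0],"gripper":0.4},
  {"travel":[-0.24,0.6,0],"rot":[0,0,0],"gripper":0.4},
  {"travel":[-0.356,0.886,0],"rot":[0,0,0],"gripper":0.4},
])

```text
time: 7.07
position: [0.5703, 0.2663, 0.1514]
orientation: [-3.141, -0.002, 0.001]
wrist_force: [0.8, -0.6, 0.4]
gripper_width: 0.0598
grasp_force: 0.0
```

Emit:
play_rows([
  {"travel":[-0.12,0.3,0],"rot":[0,0,0],"gripper":0.4},
  {"travel":[-0.24,0.6,0],"rot":[0,0,0],"gripper":0.4},
  {"travel":[-0.356,0.886,0],"rot":[0,0,0],"gripper":0.4},
])

```text
time: 7.32
position: [0.5273, 0.1595, 0.1517]
orientation: [-3.141, -0.002, -0.0]
wrist_force: [0.7, -0.8, 0.3]
gripper_width: 0.0595
grasp_force: 0.0
```

Emit:
play_rows([
  {"travel":[-0.12,0.3,0],"rot":[0,0,0],"gripper":0.4},
  {"travel":[-0.24,0.6,0],"rot":[0,0,0],"gripper":0.4},
  {"travel":[-0.356,0.886,0],"rot":[0,0,0],"gripper":0.4},
])

```text
time: 7.57
position: [0.4846, 0.0532, 0.1517]
orientation: [3.142, -0.003, -0.0]
wrist_force: [0.8, 0.3, -0.7]
gripper_width: 0.0602
grasp_force: 0.0
```

Emit:
play_rows([
  {"travel":[-0.12,0.3,0],"rot":[0,0,0],"gripper":0.4},
  {"travel":[-0.24,0.6,0],"rot":[0,0,0],"gripper":0.4},
  {"travel":[-0.356,0.886,0],"rot":[0,0,0],"gripper":0.4},
  {"travel":[-0.356,0.886,0],"rot":[0,0,0],"gripper":0.4},
  {"travel":[-0.356,0.886,0],"rot":[0,0,0],"gripper":0.4},
  {"travel":[-0.356,0.886,0],"rot":[0,0,0],"gripper":0.4},
])

```text
time: 8.07
position: [0.4429, -0.0515, 0.1514]
orientation: [3.142, -0.002, -0.001]
wrist_force: [0.1, 0.0, 0.6]
gripper_width: 0.0596
grasp_force: 0.0
```

Emit:
play_rows([
  {"travel":[0,0,0.3],"rot":[0,0,0.055],"gripper":0.4},
  {"travel":[0,0,0.6],"rot":[0,0,0.055],"gripper":0.4},
  {"travel":[0,0,0.94],"rot":[0,0,0.055],"gripper":0.4},
  {"travel":[0,0,0.94],"rot":[0,0,0.055],"gripper":0.4},
  {"travel":[0,0,0.94],"rot":[0,0,0.055],"gripper":-1},
  {"travel":[0,0,0.94],"rot":[0,0,0.055],"gripper":-1},
  {"travel":[0,0,0.94],"rot":[0,0,0.055],"gripper":-1},
  {"travel":[0,0,0.94],"rot":[0,0,0.055],"gripper":-1},
])

```text
time: 8.73
position: [0.4441, -0.0513, 0.0405]
orientation: [-3.142, -0.004, -0.057]
wrist_force: [-1.9, 3.2, 8.3]
gripper_width: 0.0303
grasp_force: 59.1
```

Emit:
play_rows([
  {"travel":[0,0,0],"rot":[0,0,0],"gripper":-1},
  {"travel":[0,0,-0.3],"rot":[0,0,-0.03],"gripper":-1},
  {"travel":[0,0,-0.6],"rot":[0,0,-0.055],"gripper":-1},
  {"travel":[0,0,-0.94],"rot":[0,0,-0.055],"gripper":-1},
  {"travel":[0,0,-0.94],"rot":[0,0,-0.055],"gripper":-1},
  {"travel":[0,0,-0.94],"rot":[0,0,-0.055],"gripper":-1},
])

```text
time: 9.23
position: [0.444, -0.0517, 0.1546]
orientation: [3.14, -0.007, -0.0]
wrist_force: [0.4, 0.3, -0.8]
gripper_width: 0.0304
grasp_force: 59.3
```

Emit:
play_rows([
  {"travel":[0.12,-0.25,0],"rot":[0,0,0],"gripper":-1},
  {"travel":[0.24,-0.5,0],"rot":[0,0,0],"gripper":-1},
  {"travel":[0.36,-0.75,0],"rot":[0,0,0],"gripper":-1},
  {"travel":[0.472,-0.997,0],"rot":[0,0,0],"gripper":-1},
])

```text
time: 9.57
position: [0.4996, 0.0696, 0.1503]
orientation: [3.142, -0.0, -0.001]
wrist_force: [0.9, -0.5, -0.5]
gripper_width: 0.0304
grasp_force: 59.4
```

Emit:
play_rows([
  {"travel":[0.12,-0.25,0],"rot":[0,0,0],"gripper":-1},
  {"travel":[0.24,-0.5,0],"rot":[0,0,0],"gripper":-1},
  {"travel":[0.36,-0.75,0],"rot":[0,0,0],"gripper":-1},
  {"travel":[0.472,-0.997,0],"rot":[0,0,0],"gripper":-1},
])

```text
time: 9.9
position: [0.5562, 0.1895, 0.15]
orientation: [3.141, 0.0, 0.0]
wrist_force: [0.2, -1.3, -0.1]
gripper_width: 0.0305
grasp_force: 59.4
```

Emit:
play_rows([
  {"travel":[0.12,-0.25,0],"rot":[0,0,0],"gripper":-1},
  {"travel":[0.24,-0.5,0],"rot":[0,0,0],"gripper":-1},
  {"travel":[0.36,-0.75,0],"rot":[0,0,0],"gripper":-1},
  {"travel":[0.472,-0.997,0],"rot":[0,0,0],"gripper":-1},
  {"travel":[0.472,-0.997,0],"rot":[0,0,0],"gripper":-1},
  {"travel":[0.472,-0.997,0],"rot":[0,0,0],"gripper":-1},
])

```text
time: 10.4
position: [0.6124, 0.3086, 0.1493]
orientation: [3.141, 0.001, 0.002]
wrist_force: [-0.4, -0.4, -0.2]
gripper_width: 0.0306
grasp_force: 59.4
```

Emit:
play_rows([
  {"travel":[0,0,0.28],"rot":[0,0,0],"gripper":-1},
  {"travel":[0,0,0.55],"rot":[0,0,0],"gripper":-1},
  {"travel":[0,0,0.55],"rot":[0,0,0],"gripper":-1},
  {"travel":[0,0,0.55],"rot":[0,0,0],"gripper":0.1},
  {"travel":[0,0,0.55],"rot":[0,0,0],"gripper":0.1},
  {"travel":[0,0,0.55],"rot":[0,0,0],"gripper":0.1},
  {"travel":[0,0,0],"rot":[0,0,0],"gripper":0.1},
  {"travel":[0,0,0],"rot":[0,0,0],"gripper":0.1},
])

```text
time: 11.07
position: [0.6129, 0.3074, 0.1545]
orientation: [-3.141, -0.002, -0.0]
wrist_force: [0.5, 0.1, 2.0]
gripper_width: 0.0469
grasp_force: 0.0
```

Emit:
play_rows([
  {"travel":[-0.2,0.22,0],"rot":[0,0,0],"gripper":0.4},
  {"travel":[-0.4,0.44,0],"rot":[0,0,0],"gripper":0.4},
  {"travel":[-0.6,0.66,0],"rot":[0,0,0],"gripper":0.4},
  {"travel":[-0.783,0.883,0],"rot":[0,0,0],"gripper":0.4},
])

```text
time: 11.4
position: [0.5177, 0.2006, 0.1523]
orientation: [-3.141, -0.003, 0.0]
wrist_force: [0.1, -1.2, 0.2]
gripper_width: 0.0598
grasp_force: 0.0
```

Emit:
play_rows([
  {"travel":[-0.2,0.22,0],"rot":[0,0,-0.1],"gripper":0.4},
  {"travel":[-0.4,0.44,0],"rot":[0,0,-0.204],"gripper":0.4},
  {"travel":[-0.6,0.66,0],"rot":[0,0,-0.204],"gripper":0.4},
  {"travel":[-0.783,0.883,0],"rot":[0,0,-0.204],"gripper":0.4},
  {"travel":[-0.783,0.883,0],"rot":[0,0,-0.204],"gripper":0.4},
  {"travel":[-0.783,0.883,0],"rot":[0,0,-0.204],"gripper":0.4},
])

```text
time: 11.9
position: [0.4246, 0.0947, 0.1527]
orientation: [3.141, -0.005, 0.212]
wrist_force: [0.1, -0.5, 0.3]
gripper_width: 0.0597
grasp_force: 0.0
```

Emit:
play_rows([
  {"travel":[0,0,0.3],"rot":[0,0,0],"gripper":0.4},
  {"travel":[0,0,0.6],"rot":[0,0,0],"gripper":0.4},
  {"travel":[0,0,0.92],"rot":[0,0,0],"gripper":0.4},
  {"travel":[0,0,0.92],"rot":[0,0,0],"gripper":0.4},
  {"travel":[0,0,0.92],"rot":[0,0,0],"gripper":-1},
  {"travel":[0,0,0.92],"rot":[0,0,0],"gripper":-1},
  {"travel":[0,0,0.92],"rot":[0,0,0],"gripper":-1},
  {"travel":[0,0,0.92],"rot":[0,0,0],"gripper":-1},
])

```text
time: 12.57
position: [0.4265, 0.096, 0.0433]
orientation: [3.142, -0.005, 0.214]
wrist_force: [0.3, 0.1, 7.9]
gripper_width: 0.0118
grasp_force: 4.1
```

Emit:
play_rows([
  {"travel":[0,0,0],"rot":[0,0,0],"gripper":-1},
  {"travel":[0,0,0],"rot":[0,0,0],"gripper":-1},
  {"travel":[0,0,-0.3],"rot":[0,0,0.1],"gripper":-1},
  {"travel":[0,0,-0.6],"rot":[0,0,0.204],"gripper":-1},
  {"travel":[0,0,-0.92],"rot":[0,0,0.204],"gripper":-1},
  {"travel":[0,0,-0.92],"rot":[0,0,0.204],"gripper":-1},
  {"travel":[0,0,-0.92],"rot":[0,0,0.204],"gripper":-1},
])

```text
time: 13.15
position: [0.4259, 0.0957, 0.1543]
orientation: [-3.141, -0.006, 0.0]
wrist_force: [-0.5, -0.2, -0.7]
gripper_width: 0.0001
grasp_force: 0.0
```

Emit:
play_rows([
  {"travel":[0,0.34,0],"rot":[0,0,0],"gripper":0.4},
  {"travel":[0,0.67,0],"rot":[0,0,0],"gripper":0.4},
  {"travel":[0,1,0],"rot":[0,0,0],"gripper":0.4},
])

```text
time: 13.4
position: [0.4241, -0.0254, 0.1505]
orientation: [3.142, -0.0, 0.003]
wrist_force: [2.0, 0.8, 0.3]
gripper_width: 0.0358
grasp_force: 0.0
```

Emit:
play_rows([
  {"travel":[0,0.34,0],"rot":[0,0,0],"gripper":0.4},
  {"travel":[0,0.67,0],"rot":[0,0,0],"gripper":0.4},
  {"travel":[0,1,0],"rot":[0,0,0],"gripper":0.4},
  {"travel":[0,1,0],"rot":[0,0,0],"gripper":0.4},
])

```text
time: 13.73
position: [0.4239, -0.1498, 0.1503]
orientation: [3.14, 0.0, -0.005]
wrist_force: [0.8, 0.7, 0.1]
gripper_width: 0.0598
grasp_force: 0.0
```

```bash
python3 look.py pics/m3.png
```

```text
mailerC none
sp2 [0.4065 0.4096] yaw -0.124 [0.0198 0.0727]
red [0.4443 0.3318] yaw 0.090 [0.0291 0.1217]
sp1 [0.3992 0.2447] yaw 0.221 [0.0181 0.0534]
yel [0.4335 0.1753] yaw 0.235 [0.0286 0.1236]
mA [0.4248 0.0962] yaw 0.214 [0.0388 0.0943]
white [0.4884 0.0222] yaw 0.019 [0.026  0.0353]
mB [ 0.4261 -0.0532] yaw 0.012 [0.0838 0.1293]
tray [ 0.4608 -0.2842] yaw -0.005 [0.1084 0.165 ]
```

View pics/m3.png

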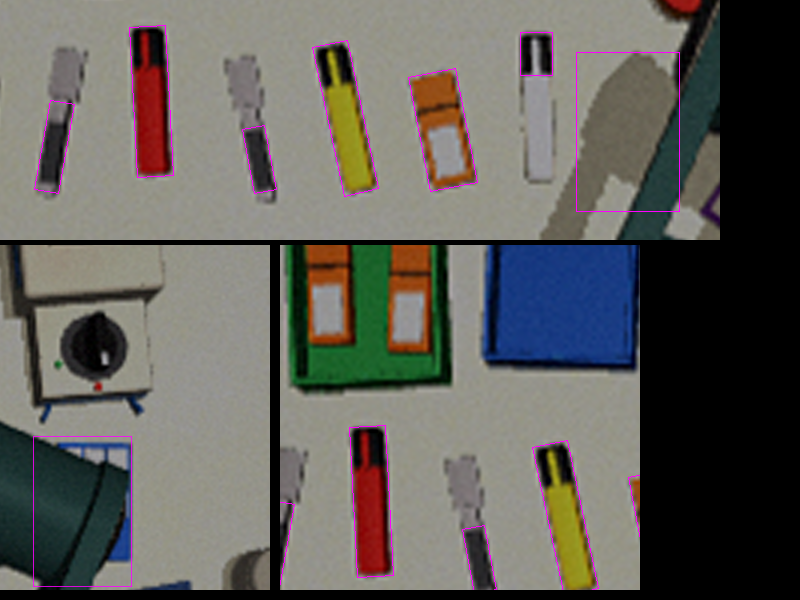

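Both mailers lie flat in the green bin and mA is still in place; that grasp was simply too high. I'll retry it lower.

Emit:
play_rows([
  {"travel":[0,-0.34,0],"rot":[0,0,0],"gripper":0.4},
  {"travel":[0,-0.67,0],"rot":[0,0,0],"gripper":0.4},
  {"travel":[0,-1,0],"rot":[0,0,0],"gripper":0.4},
])

```text
time: 14.03
position: [0.424, -0.023, 0.1502]
orientation: [-3.141, 0.0, -0.002]
wrist_force: [1.9, 0.5, 0.8]
gripper_width: 0.0596
grasp_force: 0.0
```

Emit:
play_rows([
  {"travel":[0,-0.34,0],"rot":[0,0,-0.1],"gripper":0.4},
  {"travel":[0,-0.67,0],"rot":[0,0,-0.204],"gripper":0.4},
  {"travel":[0,-1,0],"rot":[0,0,-0.204],"gripper":0.4},
  {"travel":[0,-1,0],"rot":[0,0,-0.204],"gripper":0.4},
  {"travel":[0,-1,0],"rot":[0,0,-0.204],"gripper":0.4},
])

```text
time: 14.45
position: [0.4239, 0.098, 0.1502]
orientation: [-3.141, 0.0, 0.219]
wrist_force: [-0.8, -0.7, 0.2]
gripper_width: 0.0599
grasp_force: 0.0
```

Emit:
play_rows([
  {"travel":[0,0,0.3],"rot":[0,0,0],"gripper":0.4},
  {"travel":[0,0,0.6],"rot":[0,0,0],"gripper":0.4},
  {"travel":[0,0,0.85],"rot":[0,0,0],"gripper":0.4},
  {"travel":[0,0,1],"rot":[0,0,0],"gripper":0.4},
  {"travel":[0,0,1],"rot":[0,0,0],"gripper":0.4},
  {"travel":[0,0,1],"rot":[0,0,0],"gripper":0.4},
])

```text
time: 14.95
position: [0.4242, 0.0949, 0.0302]
orientation: [-3.142, 0.002, 0.213]
wrist_force: [0.3, -0.6, 0.9]
gripper_width: 0.0596
grasp_force: 0.0
```

Emit:
play_rows([
  {"travel":[0,0,0],"rot":[0,0,0],"gripper":-1},
  {"travel":[0,0,0],"rot":[0,0,0],"gripper":-1},
  {"travel":[0,0,0],"rot":[0,0,0],"gripper":-1},
  {"travel":[0,0,0],"rot":[0,0,0],"gripper":-1},
  {"travel":[0,0,0],"rot":[0,0,0],"gripper":-1},
  {"travel":[0,0,0],"rot":[0,0,0],"gripper":-1},
])

```text
time: 15.45
position: [0.4256, 0.0955, 0.0324]
orientation: [3.141, -0.003, 0.213]
wrist_force: [-1.9, -0.7, 8.5]
gripper_width: 0.0324
grasp_force: 60.5
```

Emit:
play_rows([
  {"travel":[0,0,-0.3],"rot":[0,0,0.1],"gripper":-1},
  {"travel":[0,0,-0.6],"rot":[0,0,0.204],"gripper":-1},
  {"travel":[0,0,-0.85],"rot":[0,0,0.204],"gripper":-1},
  {"travel":[0,0,-1],"rot":[0,0,0.204],"gripper":-1},
  {"travel":[0,0,-1],"rot":[0,0,0.204],"gripper":-1},
  {"travel":[0,0,-1],"rot":[0,0,0.204],"gripper":-1},
])

```text
time: 15.95
position: [0.4252, 0.0955, 0.1521]
orientation: [-3.141, -0.003, -0.0]
wrist_force: [0.5, 0.7, -0.6]
gripper_width: 0.0321
grasp_force: 59.8
```

Emit:
play_rows([
  {"travel":[0.17,-0.22,0],"rot":[0,0,0],"gripper":-1},
  {"travel":[0.34,-0.45,0],"rot":[0,0,0],"gripper":-1},
  {"travel":[0.523,-0.68,0],"rot":[0,0,0],"gripper":-1},
])

```text
time: 16.2
position: [0.4876, 0.178, 0.1497]
orientation: [3.142, 0.0, -0.001]
wrist_force: [0.2, -0.9, 1.1]
gripper_width: 0.0324
grasp_force: 59.9
```

Emit:
play_rows([
  {"travel":[0.17,-0.22,0],"rot":[0,0,0],"gripper":-1},
  {"travel":[0.34,-0.45,0],"rot":[0,0,0],"gripper":-1},
  {"travel":[0.523,-0.68,0],"rot":[0,0,0],"gripper":-1},
])

```text
time: 16.45
position: [0.5504, 0.26, 0.149]
orientation: [3.141, 0.001, 0.0]
wrist_force: [0.1, 0.2, -0.2]
gripper_width: 0.0322
grasp_force: 59.9
```

Emit:
play_rows([
  {"travel":[0.17,-0.22,0],"rot":[0,0,0],"gripper":-1},
  {"travel":[0.34,-0.45,0],"rot":[0,0,0],"gripper":-1},
  {"travel":[0.523,-0.68,0],"rot":[0,0,0],"gripper":-1},
  {"travel":[0.523,-0.68,0],"rot":[0,0,0],"gripper":-1},
  {"travel":[0.523,-0.68,0],"rot":[0,0,0],"gripper":-1},
])

```text
time: 16.87
position: [0.6129, 0.341, 0.1479]
orientation: [3.14, 0.003, 0.001]
wrist_force: [-1.0, -0.0, -0.6]
gripper_width: 0.0322
grasp_force: 59.9
```

Emit:
play_rows([
  {"travel":[0,0,0.3],"rot":[0,0,0],"gripper":-1},
  {"travel":[0,0,0.6],"rot":[0,0,0],"gripper":-1},
  {"travel":[0,0,0.767],"rot":[0,0,0],"gripper":-1},
  {"travel":[0,0,0.767],"rot":[0,0,0],"gripper":-1},
  {"travel":[0,0,0.767],"rot":[0,0,0],"gripper":0.1},
  {"travel":[0,0,0.767],"rot":[0,0,0],"gripper":0.1},
  {"travel":[0,0,0.767],"rot":[0,0,0],"gripper":0.1},
  {"travel":[0,0,0.767],"rot":[0,0,0],"gripper":0.1},
])

```text
time: 17.53
position: [0.613, 0.3401, 0.0591]
orientation: [-3.141, -0.001, -0.0]
wrist_force: [-0.7, 0.2, 0.0]
gripper_width: 0.0471
grasp_force: 0.0
```

Emit:
play_rows([
  {"travel":[0,0,-0.3],"rot":[0,0,0],"gripper":0.1},
  {"travel":[0,0,-0.6],"rot":[0,0,0],"gripper":0.1},
  {"travel":[0,0,-0.767],"rot":[0,0,0],"gripper":0.1},
  {"travel":[0,0,-0.767],"rot":[0,0,0],"gripper":0.1},
  {"travel":[0,0,-0.767],"rot":[0,0,0],"gripper":0.1},
])

```text
time: 17.95
position: [0.6133, 0.3404, 0.1523]
orientation: [-3.14, -0.003, -0.0]
wrist_force: [-0.2, -0.5, -0.3]
gripper_width: 0.047
grasp_force: 0.0
```

Emit:
play_rows([
  {"travel":[-0.15,0.29,0],"rot":[0,0,0],"gripper":0.2},
  {"travel":[-0.31,0.59,0],"rot":[0,0,0],"gripper":0.2},
  {"travel":[-0.464,0.889,0],"rot":[0,0,0],"gripper":0.2},
])

```text
time: 18.2
position: [0.5556, 0.2324, 0.1482]
orientation: [3.141, 0.002, 0.001]
wrist_force: [0.5, -0.0, 0.0]
gripper_width: 0.0512
grasp_force: 0.0
```

Emit:
play_rows([
  {"travel":[-0.15,0.29,0],"rot":[0,0,0],"gripper":0.2},
  {"travel":[-0.31,0.59,0],"rot":[0,0,0],"gripper":0.2},
  {"travel":[-0.464,0.889,0],"rot":[0,0,0],"gripper":0.2},
])

```text
time: 18.45
position: [0.4997, 0.1254, 0.1488]
orientation: [3.141, 0.002, 0.0]
wrist_force: [0.3, -1.2, -0.4]
gripper_width: 0.0513
grasp_force: 0.0
```

Emit:
play_rows([
  {"travel":[-0.15,0.29,0],"rot":[0,0,0],"gripper":0.2},
  {"travel":[-0.31,0.59,0],"rot":[0,0,0],"gripper":0.2},
  {"travel":[-0.464,0.889,0],"rot":[0,0,-0.02],"gripper":0.2},
  {"travel":[-0.464,0.889,0],"rot":[0,0,-0.02],"gripper":0.2},
  {"travel":[-0.464,0.889,0],"rot":[0,0,-0.02],"gripper":0.2},
])

```text
time: 18.87
position: [0.445, 0.0188, 0.1497]
orientation: [3.142, 0.0, 0.018]
wrist_force: [0.3, 0.3, -0.4]
gripper_width: 0.0512
grasp_force: 0.0
```

Emit:
play_rows([
  {"travel":[0,0,0.3],"rot":[0,0,0],"gripper":0.2},
  {"travel":[0,0,0.6],"rot":[0,0,0],"gripper":0.2},
  {"travel":[0,0,0.85],"rot":[0,0,0],"gripper":0.2},
  {"travel":[0,0,1],"rot":[0,0,0],"gripper":0.2},
  {"travel":[0,0,1],"rot":[0,0,0],"gripper":0.2},
  {"travel":[0,0,1],"rot":[0,0,0],"gripper":0.2},
])

```text
time: 19.37
position: [0.4455, 0.021, 0.0296]
orientation: [-3.141, 0.003, 0.022]
wrist_force: [0.7, 0.6, 1.3]
gripper_width: 0.0513
grasp_force: 0.0
```

Emit:
play_rows([
  {"travel":[0,0,0],"rot":[0,0,0],"gripper":-1},
  {"travel":[0,0,0],"rot":[0,0,0],"gripper":-1},
  {"travel":[0,0,0],"rot":[0,0,0],"gripper":-1},
  {"travel":[0,0,0],"rot":[0,0,0],"gripper":-1},
  {"travel":[0,0,0],"rot":[0,0,0],"gripper":-1},
  {"travel":[0,0,0],"rot":[0,0,0],"gripper":-1},
])

```text
time: 19.87
position: [0.4469, 0.0204, 0.0322]
orientation: [-3.141, -0.003, 0.021]
wrist_force: [-0.5, 0.9, 5.7]
gripper_width: 0.0221
grasp_force: 58.9
```

Emit:
play_rows([
  {"travel":[0,0,-0.3],"rot":[0,0,0],"gripper":-1},
  {"travel":[0,0,-0.6],"rot":[0,0,0.02],"gripper":-1},
  {"travel":[0,0,-0.85],"rot":[0,0,0.02],"gripper":-1},
  {"travel":[0,0,-1],"rot":[0,0,0.02],"gripper":-1},
  {"travel":[0,0,-1],"rot":[0,0,0.02],"gripper":-1},
  {"travel":[0,0,-1],"rot":[0,0,0.02],"gripper":-1},
])

```text
time: 20.37
position: [0.4464, 0.0203, 0.1521]
orientation: [3.142, -0.003, -0.0]
wrist_force: [-0.3, 0.4, -1.5]
gripper_width: 0.0219
grasp_force: 58.4
```

Emit:
play_rows([
  {"travel":[0.25,-0.18,0],"rot":[0,0,0],"gripper":-1},
  {"travel":[0.5,-0.36,0],"rot":[0,0,0],"gripper":-1},
  {"travel":[0.758,-0.542,0],"rot":[0,0,0],"gripper":-1},
])

```text
time: 20.62
position: [0.5375, 0.0861, 0.1497]
orientation: [3.142, 0.0, -0.001]
wrist_force: [0.8, -1.2, 0.5]
gripper_width: 0.0224
grasp_force: 58.4
```

Emit:
play_rows([
  {"travel":[0.25,-0.18,0],"rot":[0,0,0],"gripper":-1},
  {"travel":[0.5,-0.36,0],"rot":[0,0,0],"gripper":-1},
  {"travel":[0.758,-0.542,0],"rot":[0,0,0],"gripper":-1},
  {"travel":[0.758,-0.542,0],"rot":[0,0,0],"gripper":-1},
  {"travel":[0.758,-0.542,0],"rot":[0,0,0],"gripper":-1},
])

```text
time: 21.03
position: [0.628, 0.1511, 0.1479]
orientation: [3.141, 0.003, 0.001]
wrist_force: [-0.8, -0.9, 0.1]
gripper_width: 0.0222
grasp_force: 58.5
```

Emit:
play_rows([
  {"travel":[0,0,0.3],"rot":[0,0,0],"gripper":-1},
  {"travel":[0,0,0.6],"rot":[0,0,0],"gripper":-1},
  {"travel":[0,0,0.6],"rot":[0,0,0],"gripper":-1},
  {"travel":[0,0,0.6],"rot":[0,0,0],"gripper":-1},
  {"travel":[0,0,0.6],"rot":[0,0,0],"gripper":-0.2},
  {"travel":[0,0,0.6],"rot":[0,0,0],"gripper":-0.2},
  {"travel":[0,0,0.6],"rot":[0,0,0],"gripper":-0.2},
  {"travel":[0,0,0.6],"rot":[0,0,0],"gripper":-0.2},
])

```text
time: 21.7
position: [0.6283, 0.1503, 0.0801]
orientation: [-3.141, -0.002, -0.0]
wrist_force: [-0.6, 0.3, 0.6]
gripper_width: 0.0343
grasp_force: 0.0
```

Emit:
play_rows([
  {"travel":[0,0,-0.3],"rot":[0,0,0],"gripper":-0.2},
  {"travel":[0,0,-0.6],"rot":[0,0,0],"gripper":0.2},
  {"travel":[0,0,-0.6],"rot":[0,0,0],"gripper":0.2},
  {"travel":[0,0,-0.6],"rot":[0,0,0],"gripper":0.2},
])

```text
time: 22.03
position: [0.6288, 0.1505, 0.1538]
orientation: [-3.141, -0.005, -0.0]
wrist_force: [1.0, 0.1, -1.1]
gripper_width: 0.0511
grasp_force: 0.0
```

```bash
python3 look.py pics/m4.png
```

```text
mailerC none
sp2 [0.4049 0.4099] yaw -0.117 [0.0199 0.0676]
red [0.4444 0.332 ] yaw 0.086 [0.0298 0.1219]
sp1 [0.4245 0.285 ] yaw 0.037 [0.0227 0.1684]
yel none
mA [0.4459 0.0726] yaw 0.022 [0.03  0.131]
white [0.3804 0.0584] yaw 0.022 [0.0073 0.0347]
mB [ 0.5233 -0.0832] yaw -1.552 [0.0148 0.0212]
tray [ 0.4708 -0.2962] yaw -0.005 [0.0861 0.1322]
```

View pics/m4.png

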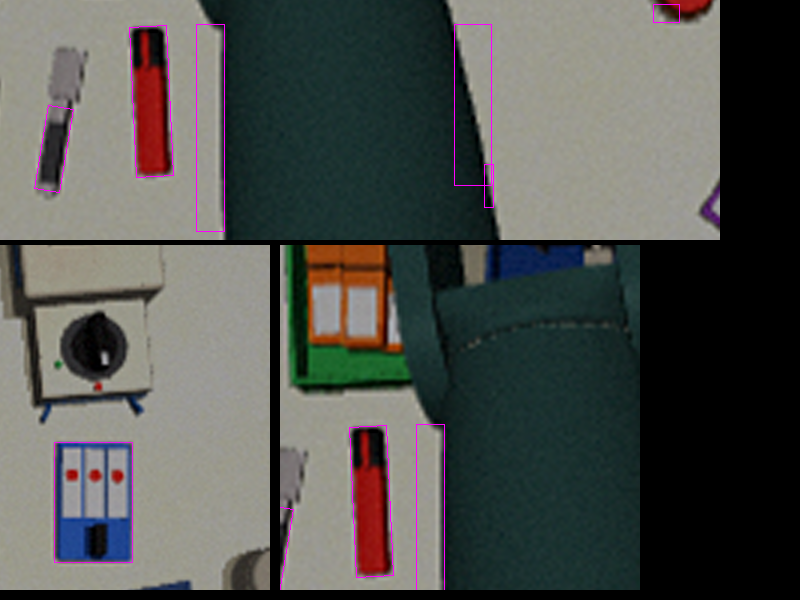

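All three mailers are in the green bin, and red and sp2 haven't moved. Yellow marker next.

Emit:
play_rows([
  {"travel":[-0.27,-0.03,0],"rot":[0,0,0],"gripper":0.2},
  {"travel":[-0.54,-0.06,0],"rot":[0,0,0],"gripper":0.2},
  {"travel":[-0.81,-0.1,0],"rot":[0,0,0],"gripper":0.2},
])

```text
time: 22.33
position: [0.529, 0.162, 0.1487]
orientation: [3.141, 0.002, -0.001]
wrist_force: [-0.6, 0.6, -0.1]
gripper_width: 0.051
grasp_force: 0.0
```

Emit:
play_rows([
  {"travel":[-0.27,-0.03,0],"rot":[0,0,-0.1],"gripper":0.2},
  {"travel":[-0.54,-0.06,0],"rot":[0,0,-0.2],"gripper":0.2},
  {"travel":[-0.81,-0.1,0],"rot":[0,0,-0.224],"gripper":0.2},
  {"travel":[-0.81,-0.1,0],"rot":[0,0,-0.224],"gripper":0.2},
  {"travel":[-0.81,-0.1,0],"rot":[0,0,-0.224],"gripper":0.2},
])

```text
time: 22.75
position: [0.4322, 0.1745, 0.15]
orientation: [-3.142, -0.0, 0.235]
wrist_force: [0.4, 0.9, 0.5]
gripper_width: 0.0508
grasp_force: 0.0
```

Emit:
play_rows([
  {"travel":[0,0,0.3],"rot":[0,0,0],"gripper":0.2},
  {"travel":[0,0,0.6],"rot":[0,0,0],"gripper":0.2},
  {"travel":[0,0,0.85],"rot":[0,0,0],"gripper":0.2},
  {"travel":[0,0,1],"rot":[0,0,0],"gripper":0.2},
  {"travel":[0,0,1],"rot":[0,0,0],"gripper":0.2},
  {"travel":[0,0,1],"rot":[0,0,0],"gripper":0.2},
])

```text
time: 23.25
position: [0.4334, 0.174, 0.0297]
orientation: [3.141, 0.002, 0.234]
wrist_force: [1.1, 0.0, 1.2]
gripper_width: 0.0513
grasp_force: 0.0
```

Emit:
play_rows([
  {"travel":[0,0,0],"rot":[0,0,0],"gripper":-1},
  {"travel":[0,0,0],"rot":[0,0,0],"gripper":-1},
  {"travel":[0,0,0],"rot":[0,0,0],"gripper":-1},
  {"travel":[0,0,0],"rot":[0,0,0],"gripper":-1},
  {"travel":[0,0,0],"rot":[0,0,0],"gripper":-1},
  {"travel":[0,0,0],"rot":[0,0,0],"gripper":-1},
])

```text
time: 23.75
position: [0.4344, 0.1746, 0.0322]
orientation: [-3.141, -0.003, 0.234]
wrist_force: [0.7, -0.2, 5.8]
gripper_width: 0.0222
grasp_force: 59.4
```

Emit:
play_rows([
  {"travel":[0,0,-0.3],"rot":[0,0,0],"gripper":-1},
  {"travel":[0,0,-0.6],"rot":[0,0,0.1],"gripper":-1},
  {"travel":[0,0,-0.85],"rot":[0,0,0.2],"gripper":-1},
  {"travel":[0,0,-1],"rot":[0,0,0.224],"gripper":-1},
  {"travel":[0,0,-1],"rot":[0,0,0.224],"gripper":-1},
  {"travel":[0,0,-1],"rot":[0,0,0.224],"gripper":-1},
])

```text
time: 24.25
position: [0.4339, 0.1745, 0.1521]
orientation: [-3.141, -0.003, 0.0]
wrist_force: [-1.3, 0.4, -1.2]
gripper_width: 0.0222
grasp_force: 59.0
```

Emit:
play_rows([
  {"travel":[0.27,-0.03,0],"rot":[0,0,0],"gripper":-1},
  {"travel":[0.54,-0.06,0],"rot":[0,0,0],"gripper":-1},
  {"travel":[0.81,-0.107,0],"rot":[0,0,0],"gripper":-1},
])

```text
time: 24.5
position: [0.5315, 0.187, 0.1496]
orientation: [3.141, 0.0, 0.001]
wrist_force: [-0.8, 1.1, 0.6]
gripper_width: 0.0216
grasp_force: 59.0
```

Emit:
play_rows([
  {"travel":[0.27,-0.03,0],"rot":[0,0,0],"gripper":-1},
  {"travel":[0.54,-0.06,0],"rot":[0,0,0],"gripper":-1},
  {"travel":[0.81,-0.107,0],"rot":[0,0,0],"gripper":-1},
  {"travel":[0.81,-0.107,0],"rot":[0,0,0],"gripper":-1},
  {"travel":[0.81,-0.107,0],"rot":[0,0,0],"gripper":-1},
])

```text
time: 24.92
position: [0.6282, 0.1998, 0.148]
orientation: [3.141, 0.003, 0.0]
wrist_force: [-0.5, 0.4, -0.8]
gripper_width: 0.022
grasp_force: 59.0
```

Emit:
play_rows([
  {"travel":[0,0,0.3],"rot":[0,0,0],"gripper":-1},
  {"travel":[0,0,0.6],"rot":[0,0,0],"gripper":-1},
  {"travel":[0,0,0.6],"rot":[0,0,0],"gripper":-1},
  {"travel":[0,0,0.6],"rot":[0,0,0],"gripper":-1},
  {"travel":[0,0,0.6],"rot":[0,0,0],"gripper":-0.2},
  {"travel":[0,0,0.6],"rot":[0,0,0],"gripper":-0.2},
  {"travel":[0,0,0.6],"rot":[0,0,0],"gripper":-0.2},
  {"travel":[0,0,0.6],"rot":[0,0,0],"gripper":-0.2},
])

```text
time: 25.58
position: [0.6283, 0.2001, 0.0801]
orientation: [-3.141, -0.002, -0.0]
wrist_force: [0.9, 0.1, 0.2]
gripper_width: 0.0341
grasp_force: 0.0
```

Emit:
play_rows([
  {"travel":[0,0,-0.3],"rot":[0,0,0],"gripper":-0.2},
  {"travel":[0,0,-0.6],"rot":[0,0,0],"gripper":0.2},
  {"travel":[0,0,-0.6],"rot":[0,0,0],"gripper":0.2},
  {"travel":[0,0,-0.6],"rot":[0,0,0],"gripper":0.2},
])

```text
time: 25.92
position: [0.6288, 0.2003, 0.1538]
orientation: [-3.14, -0.005, -0.0]
wrist_force: [0.1, -0.9, -1.5]
gripper_width: 0.051
grasp_force: 0.0
```

```bash
python3 look.py pics/m5.png
```

```text
mailerC none
sp2 [0.4044 0.4098] yaw -0.117 [0.02   0.0686]
red [0.4457 0.347 ] yaw 0.040 [0.0515 0.1679]
sp1 none
yel [0.506  0.1387] yaw 0.027 [0.0097 0.0287]
mA [0.4267 0.1165] yaw 0.025 [0.0478 0.1678]
white none
mB [ 0.5233 -0.0832] yaw -1.552 [0.0148 0.0212]
tray [ 0.4708 -0.2962] yaw -0.005 [0.0861 0.1322]
```

Emit:
play_rows([
  {"travel":[-0.25,-0.18,0],"rot":[0,0,0],"gripper":0.2},
  {"travel":[-0.5,-0.36,0],"rot":[0,0,0],"gripper":0.2},
  {"travel":[-0.765,-0.546,0],"rot":[0,0,0],"gripper":0.2},
])

```text
time: 26.22
position: [0.5347, 0.2655, 0.1489]
orientation: [3.141, 0.002, -0.001]
wrist_force: [0.8, 0.7, -0.2]
gripper_width: 0.0513
grasp_force: 0.0
```

Emit:
play_rows([
  {"travel":[-0.25,-0.18,0],"rot":[0,0,-0.04],"gripper":0.2},
  {"travel":[-0.5,-0.36,0],"rot":[0,0,-0.084],"gripper":0.2},
  {"travel":[-0.765,-0.546,0],"rot":[0,0,-0.084],"gripper":0.2},
  {"travel":[-0.765,-0.546,0],"rot":[0,0,-0.084],"gripper":0.2},
  {"travel":[-0.765,-0.546,0],"rot":[0,0,-0.084],"gripper":0.2},
])

```text
time: 26.63
position: [0.4426, 0.3319, 0.1497]
orientation: [3.141, 0.001, 0.091]
wrist_force: [0.8, 0.1, -0.3]
gripper_width: 0.0513
grasp_force: 0.0
```

Emit:
play_rows([
  {"travel":[0,0,0.3],"rot":[0,0,0],"gripper":0.2},
  {"travel":[0,0,0.6],"rot":[0,0,0],"gripper":0.2},
  {"travel":[0,0,0.85],"rot":[0,0,0],"gripper":0.2},
  {"travel":[0,0,1],"rot":[0,0,0],"gripper":0.2},
  {"travel":[0,0,1],"rot":[0,0,0],"gripper":0.2},
  {"travel":[0,0,1],"rot":[0,0,0],"gripper":0.2},
])

```text
time: 27.13
position: [0.4443, 0.3302, 0.0296]
orientation: [3.14, 0.002, 0.087]
wrist_force: [1.0, 0.2, 0.8]
gripper_width: 0.0513
grasp_force: 0.0
```

Emit:
play_rows([
  {"travel":[0,0,0],"rot":[0,0,0],"gripper":-1},
  {"travel":[0,0,0],"rot":[0,0,0],"gripper":-1},
  {"travel":[0,0,0],"rot":[0,0,0],"gripper":-1},
  {"travel":[0,0,0],"rot":[0,0,0],"gripper":-1},
  {"travel":[0,0,0],"rot":[0,0,0],"gripper":-1},
  {"travel":[0,0,0],"rot":[0,0,0],"gripper":-1},
])

```text
time: 27.63
position: [0.4451, 0.3315, 0.0323]
orientation: [-3.14, -0.003, 0.088]
wrist_force: [-0.2, -1.2, 7.5]
gripper_width: 0.0222
grasp_force: 59.6
```

Emit:
play_rows([
  {"travel":[0,0,-0.3],"rot":[0,0,0],"gripper":-1},
  {"travel":[0,0,-0.6],"rot":[0,0,0.04],"gripper":-1},
  {"travel":[0,0,-0.85],"rot":[0,0,0.084],"gripper":-1},
  {"travel":[0,0,-1],"rot":[0,0,0.084],"gripper":-1},
  {"travel":[0,0,-1],"rot":[0,0,0.084],"gripper":-1},
  {"travel":[0,0,-1],"rot":[0,0,0.084],"gripper":-1},
])

```text
time: 28.13
position: [0.4446, 0.3313, 0.1522]
orientation: [-3.14, -0.003, 0.0]
wrist_force: [0.2, 0.2, -0.7]
gripper_width: 0.0223
grasp_force: 59.0
```

Emit:
play_rows([
  {"travel":[0.25,0.21,0],"rot":[0,0,0],"gripper":-1},
  {"travel":[0.5,0.43,0],"rot":[0,0,0],"gripper":-1},
  {"travel":[0.765,0.65,0],"rot":[0,0,0],"gripper":-1},
])

```text
time: 28.38
position: [0.5362, 0.2521, 0.1495]
orientation: [3.141, 0.001, 0.002]
wrist_force: [0.7, 0.4, -0.7]
gripper_width: 0.022
grasp_force: 59.0
```

Emit:
play_rows([
  {"travel":[0.25,0.21,0],"rot":[0,0,0],"gripper":-1},
  {"travel":[0.5,0.43,0],"rot":[0,0,0],"gripper":-1},
  {"travel":[0.765,0.65,0],"rot":[0,0,0],"gripper":-1},
  {"travel":[0.765,0.65,0],"rot":[0,0,0],"gripper":-1},
  {"travel":[0.765,0.65,0],"rot":[0,0,0],"gripper":-1},
])

```text
time: 28.8
position: [0.6284, 0.1734, 0.1485]
orientation: [3.141, 0.002, -0.003]
wrist_force: [0.4, 0.6, -0.7]
gripper_width: 0.0222
grasp_force: 59.1
```

Emit:
play_rows([
  {"travel":[0,0,0.3],"rot":[0,0,0],"gripper":-1},
  {"travel":[0,0,0.6],"rot":[0,0,0],"gripper":-1},
  {"travel":[0,0,0.65],"rot":[0,0,0],"gripper":-1},
  {"travel":[0,0,0.65],"rot":[0,0,0],"gripper":-1},
  {"travel":[0,0,0.65],"rot":[0,0,0],"gripper":-0.2},
  {"travel":[0,0,0.65],"rot":[0,0,0],"gripper":-0.2},
  {"travel":[0,0,0.65],"rot":[0,0,0],"gripper":-0.2},
  {"travel":[0,0,0.65],"rot":[0,0,0],"gripper":-0.2},
])

```text
time: 29.47
position: [0.6283, 0.1753, 0.0741]
orientation: [-3.141, -0.002, 0.0]
wrist_force: [0.1, -0.9, 0.0]
gripper_width: 0.0344
grasp_force: 0.0
```

Emit:
play_rows([
  {"travel":[0,0,-0.3],"rot":[0,0,0],"gripper":-0.2},
  {"travel":[0,0,-0.65],"rot":[0,0,0],"gripper":0.2},
  {"travel":[0,0,-0.65],"rot":[0,0,0],"gripper":0.2},
  {"travel":[0,0.33,-0.65],"rot":[0,0,0],"gripper":0.2},
  {"travel":[0,0.66,-0.65],"rot":[0,0,0],"gripper":0.2},
  {"travel":[0,1,-0.65],"rot":[0,0,0],"gripper":0.2},
])

```text
time: 29.97
position: [0.6277, 0.0542, 0.1515]
orientation: [-3.142, -0.002, 0.002]
wrist_force: [1.4, -1.5, 0.6]
gripper_width: 0.0514
grasp_force: 0.0
```

Emit:
play_rows([
  {"travel":[0,0.33,0],"rot":[0,0,0],"gripper":0.2},
  {"travel":[0,0.66,0],"rot":[0,0,0],"gripper":0.2},
  {"travel":[0,1,0],"rot":[0,0,0],"gripper":0.2},
  {"travel":[0,1,0],"rot":[0,0,0],"gripper":0.2},
  {"travel":[0,1,0],"rot":[0,0,0],"gripper":0.2},
])

```text
time: 30.38
position: [0.6278, -0.067, 0.1511]
orientation: [3.141, -0.001, -0.003]
wrist_force: [-0.1, 0.5, 0.1]
gripper_width: 0.0515
grasp_force: 0.0
```

```bash
python3 - <<'E'
from h import *
im=ctrl.camera("top")
for n in ("spatula1","bin_steel"):
    print(n,[(round(o["score"],2),np.round(o["location"],1).tolist(),world("top",o["location"],.0).round(4)[:2].tolist()) for o in ctrl.pinpoint(n,"top")])
v=cv2.resize(im[90:225,80:260],(800,600),interpolation=cv2.INTER_CUBIC); cv2.imwrite("pics/m6.png",v)
E
```

```text
spatula1 [(0.6, [111.4, 191.3], [0.4399, 0.4039]), (0.5, [79.5, 198.1], [0.4159, 0.5056]), (0.49, [156.7, 193.2], [0.4362, 0.2567])]
bin_steel [(0.62, [232.0, 135.4], [0.6335, 0.0143])]
```

View pics/m6.png

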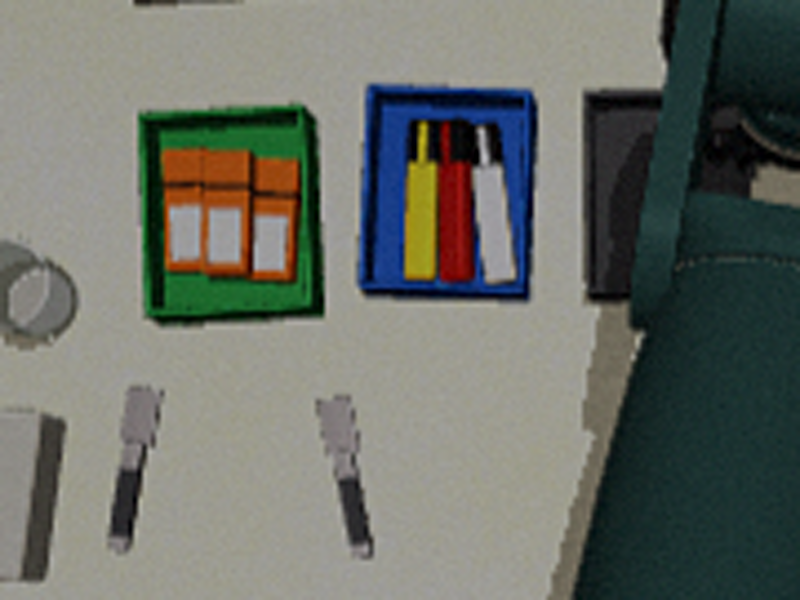

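All markers are in the blue bin and the mailers in the green bin. The spatulas run from (143,388) to (120,552) and from (336,398) to (363,557) in this crop.

```bash
python3 - <<'E'
from h import *
for n,t,b in (("sp2",(143,388),(120,552)),("sp1",(336,398),(363,557))):
    t,b=[world("top",(80+(p[0]+.5)/4.444-.5,90+(p[1]+.5)/4.444-.5),z)[:2] for p,z in((t,.004),(b,.01))]
    u=t-b; L=np.linalg.norm(u); u/=L; print(n,"len %.3f yaw %.3f grasp"%(L,np.arctan2(u[1],u[0])),(b+u*(.05+(L-.12)/2)).round(4))
E
```

```text
sp2 len 0.121 yaw -0.075 grasp [0.4163 0.4087]
sp1 len 0.119 yaw 0.211 grasp [0.4136 0.2477]
```

Emit:
play_rows([
  {"travel":[-0.2,-0.29,0],"rot":[0,0,0],"gripper":0},
  {"travel":[-0.4,-0.58,0],"rot":[0,0,0],"gripper":0},
  {"travel":[-0.596,-0.866,0],"rot":[0,0,0],"gripper":0},
])

```text
time: 30.78
position: [0.5558, 0.04, 0.1502]
orientation: [-3.141, 0.0, 0.0]
wrist_force: [-0.2, 0.4, 1.3]
gripper_width: 0.0426
grasp_force: 0.0
```

Emit:
play_rows([
  {"travel":[-0.2,-0.29,0],"rot":[0,0,0],"gripper":0},
  {"travel":[-0.4,-0.58,0],"rot":[0,0,0],"gripper":0},
  {"travel":[-0.596,-0.866,0],"rot":[0,0,0],"gripper":0},
])

```text
time: 31.03
position: [0.4843, 0.1433, 0.1507]
orientation: [-3.141, -0.001, 0.001]
wrist_force: [0.6, 0.7, -0.6]
gripper_width: 0.0427
grasp_force: 0.0
```

Emit:
play_rows([
  {"travel":[-0.2,-0.29,0],"rot":[0,0,-0.1],"gripper":0},
  {"travel":[-0.4,-0.58,0],"rot":[0,0,-0.2],"gripper":0},
  {"travel":[-0.596,-0.866,0],"rot":[0,0,-0.2],"gripper":0},
  {"travel":[-0.596,-0.866,0],"rot":[0,0,-0.2],"gripper":0},
  {"travel":[-0.596,-0.866,0],"rot":[0,0,-0.2],"gripper":0},
])

```text
time: 31.45
position: [0.4128, 0.2474, 0.1508]
orientation: [-3.141, -0.001, 0.215]
wrist_force: [-0.2, -0.2, -0.4]
gripper_width: 0.0429
grasp_force: 0.0
```

Emit:
play_rows([
  {"travel":[0,0,0.3],"rot":[0,0,0],"gripper":0},
  {"travel":[0,0,0.6],"rot":[0,0,0],"gripper":0},
  {"travel":[0,0,0.85],"rot":[0,0,0],"gripper":0},
  {"travel":[0,0,1],"rot":[0,0,0],"gripper":0},
  {"travel":[0,0,1],"rot":[0,0,0],"gripper":0},
  {"travel":[0,0,1],"rot":[0,0,0],"gripper":0},
])

```text
time: 31.95
position: [0.4146, 0.2445, 0.0303]
orientation: [3.141, 0.001, 0.209]
wrist_force: [0.1, -0.5, 0.3]
gripper_width: 0.0427
grasp_force: 0.0
```

Emit:
play_rows([
  {"travel":[0,0,0],"rot":[0,0,0],"gripper":-1},
  {"travel":[0,0,0],"rot":[0,0,0],"gripper":-1},
  {"travel":[0,0,0],"rot":[0,0,0],"gripper":-1},
  {"travel":[0,0,0],"rot":[0,0,0],"gripper":-1},
  {"travel":[0,0,0],"rot":[0,0,0],"gripper":-1},
  {"travel":[0,0,0],"rot":[0,0,0],"gripper":-1},
])

```text
time: 32.45
position: [0.4154, 0.2452, 0.0323]
orientation: [-3.141, -0.003, 0.209]
wrist_force: [-1.4, -1.4, 7.7]
gripper_width: 0.0112
grasp_force: 58.6
```

Emit:
play_rows([
  {"travel":[0,0,-0.2],"rot":[0,0,0],"gripper":-1},
  {"travel":[0,0,-0.5],"rot":[0,0,0.1],"gripper":-1},
  {"travel":[0,0,-0.8],"rot":[0,0,0.2],"gripper":-1},
  {"travel":[0,0,-1],"rot":[0,0,0.2],"gripper":-1},
  {"travel":[0,0,-1],"rot":[0,0,0.2],"gripper":-1},
  {"travel":[0,0,-1],"rot":[0,0,0.2],"gripper":-1},
])

```text
time: 32.95
position: [0.4152, 0.2452, 0.1527]
orientation: [-3.14, -0.004, 0.0]
wrist_force: [0.5, -0.8, -1.0]
gripper_width: 0.0109
grasp_force: 58.6
```

Emit:
play_rows([
  {"travel":[0.2,0.23,0],"rot":[0,0,0],"gripper":-1},
  {"travel":[0.4,0.46,0],"rot":[0,0,0],"gripper":-1},
  {"travel":[0.607,0.688,0],"rot":[0,0,0],"gripper":-1},
])

```text
time: 33.2
position: [0.4875, 0.1613, 0.1497]
orientation: [3.141, 0.0, 0.002]
wrist_force: [0.5, 1.1, -0.1]
gripper_width: 0.0111
grasp_force: 58.6
```

Emit:
play_rows([
  {"travel":[0.2,0.23,0],"rot":[0,0,0],"gripper":-1},
  {"travel":[0.4,0.46,0],"rot":[0,0,0],"gripper":-1},
  {"travel":[0.607,0.688,0],"rot":[0,0,0],"gripper":-1},
])

```text
time: 33.45
position: [0.5607, 0.078, 0.1494]
orientation: [3.142, 0.001, 0.0]
wrist_force: [0.4, 1.1, 0.4]
gripper_width: 0.0111
grasp_force: 58.6
```

Emit:
play_rows([
  {"travel":[0.2,0.23,0],"rot":[0,0,0],"gripper":-1},
  {"travel":[0.4,0.46,0],"rot":[0,0,0],"gripper":-1},
  {"travel":[0.607,0.688,0],"rot":[0,0,0],"gripper":-1},
  {"travel":[0.607,0.688,0],"rot":[0,0,0],"gripper":-1},
  {"travel":[0.607,0.688,0],"rot":[0,0,0],"gripper":-1},
])

```text
time: 33.87
position: [0.6332, -0.0042, 0.1487]
orientation: [-3.141, 0.002, -0.002]
wrist_force: [-0.6, 0.6, -0.3]
gripper_width: 0.0109
grasp_force: 58.7
```

Emit:
play_rows([
  {"travel":[0,0,0.3],"rot":[0,0,0],"gripper":-1},
  {"travel":[0,0,0.6],"rot":[0,0,0],"gripper":-1},
  {"travel":[0,0,0.7],"rot":[0,0,0],"gripper":-1},
  {"travel":[0,0,0.7],"rot":[0,0,0],"gripper":-1},
  {"travel":[0,0,0.7],"rot":[0,0,0],"gripper":-0.4},
  {"travel":[0,0,0.7],"rot":[0,0,0],"gripper":-0.4},
  {"travel":[0,0,0.7],"rot":[0,0,0],"gripper":-0.4},
  {"travel":[0,0,0.7],"rot":[0,0,0],"gripper":-0.4},
])

```text
time: 34.53
position: [0.6337, -0.0027, 0.0682]
orientation: [3.142, -0.003, 0.0]
wrist_force: [-0.1, -0.5, 0.5]
gripper_width: 0.0255
grasp_force: 0.0
```

Emit:
play_rows([
  {"travel":[0,0,-0.3],"rot":[0,0,0],"gripper":-0.4},
  {"travel":[0,0,-0.7],"rot":[0,0,0],"gripper":0},
  {"travel":[0,0,-0.7],"rot":[0,0,0],"gripper":0},
  {"travel":[0,0,-0.7],"rot":[0,0,0],"gripper":0},
])

```text
time: 34.87
position: [0.6346, -0.0029, 0.1555]
orientation: [3.141, -0.007, -0.0]
wrist_force: [-0.2, -0.7, -0.5]
gripper_width: 0.0428
grasp_force: 0.0
```

```bash
python3 look.py pics/m7.png | grep -E "sp2|tray"
```

```text
sp2 [0.4065 0.4097] yaw -0.117 [0.0198 0.0727]
tray [ 0.4708 -0.2962] yaw -0.005 [0.0861 0.1322]
```

Emit:
play_rows([
  {"travel":[-0.15,-0.29,0],"rot":[0,0,0],"gripper":0},
  {"travel":[-0.3,-0.58,0],"rot":[0,0,0],"gripper":0},
  {"travel":[-0.457,-0.859,0],"rot":[0,0,0],"gripper":0},
])

```text
time: 35.17
position: [0.5771, 0.101, 0.1492]
orientation: [3.142, 0.001, -0.002]
wrist_force: [1.5, 0.4, -0.4]
gripper_width: 0.0427
grasp_force: 0.0
```

Emit:
play_rows([
  {"travel":[-0.15,-0.29,0],"rot":[0,0,0],"gripper":0},
  {"travel":[-0.3,-0.58,0],"rot":[0,0,0],"gripper":0},
  {"travel":[-0.457,-0.859,0],"rot":[0,0,0],"gripper":0},
])

```text
time: 35.42
position: [0.5219, 0.2047, 0.1495]
orientation: [3.141, 0.001, -0.0]
wrist_force: [0.4, 0.2, 0.2]
gripper_width: 0.0425
grasp_force: 0.0
```

Emit:
play_rows([
  {"travel":[-0.15,-0.29,0],"rot":[0,0,0],"gripper":0},
  {"travel":[-0.3,-0.58,0],"rot":[0,0,0],"gripper":0},
  {"travel":[-0.457,-0.859,0],"rot":[0,0,0],"gripper":0},
])

```text
time: 35.67
position: [0.467, 0.3078, 0.1496]
orientation: [3.141, 0.001, -0.0]
wrist_force: [0.7, 0.3, 0.3]
gripper_width: 0.043
grasp_force: 0.0
```

Emit:
play_rows([
  {"travel":[-0.15,-0.29,0],"rot":[0,0,0],"gripper":0},
  {"travel":[-0.3,-0.58,0],"rot":[0,0,0.05],"gripper":0},
  {"travel":[-0.457,-0.859,0],"rot":[0,0,0.1],"gripper":0},
  {"travel":[-0.457,-0.859,0],"rot":[0,0,0.1],"gripper":0},
  {"travel":[-0.457,-0.859,0],"rot":[0,0,0.1],"gripper":0},
  {"travel":[-0.457,-0.859,0],"rot":[0,0,0.1],"gripper":0},
])

```text
time: 36.17
position: [0.4135, 0.4092, 0.1495]
orientation: [3.141, 0.001, -0.104]
wrist_force: [0.7, -0.4, -0.7]
gripper_width: 0.0429
grasp_force: 0.0
```

Emit:
play_rows([
  {"travel":[0,0,0.3],"rot":[0,0,0],"gripper":0},
  {"travel":[0,0,0.6],"rot":[0,0,0],"gripper":0},
  {"travel":[0,0,0.85],"rot":[0,0,0],"gripper":0},
  {"travel":[0,0,1],"rot":[0,0,0],"gripper":0},
  {"travel":[0,0,1],"rot":[0,0,0],"gripper":0},
  {"travel":[0,0,1],"rot":[0,0,0],"gripper":0},
])

```text
time: 36.67
position: [0.4141, 0.4084, 0.03]
orientation: [3.14, 0.001, -0.106]
wrist_force: [0.9, -0.0, 0.3]
gripper_width: 0.043
grasp_force: 0.0
```

Emit:
play_rows([
  {"travel":[0,0,0],"rot":[0,0,0],"gripper":-1},
  {"travel":[0,0,0],"rot":[0,0,0],"gripper":-1},
  {"travel":[0,0,0],"rot":[0,0,0],"gripper":-1},
  {"travel":[0,0,0],"rot":[0,0,0],"gripper":-1},
  {"travel":[0,0,0],"rot":[0,0,0],"gripper":-1},
  {"travel":[0,0,0],"rot":[0,0,0],"gripper":-1},
])

```text
time: 37.17
position: [0.4145, 0.4099, 0.0324]
orientation: [-3.14, -0.002, -0.105]
wrist_force: [0.0, -3.4, 7.6]
gripper_width: 0.0106
grasp_force: 58.7
```

Emit:
play_rows([
  {"travel":[0,0,-0.2],"rot":[0,0,0],"gripper":-1},
  {"travel":[0,0,-0.5],"rot":[0,0,-0.05],"gripper":-1},
  {"travel":[0,0,-0.8],"rot":[0,0,-0.1],"gripper":-1},
  {"travel":[0,0,-1],"rot":[0,0,-0.1],"gripper":-1},
  {"travel":[0,0,-1],"rot":[0,0,-0.1],"gripper":-1},
  {"travel":[0,0,-1],"rot":[0,0,-0.1],"gripper":-1},
])

```text
time: 37.67
position: [0.4142, 0.41, 0.1529]
orientation: [-3.139, -0.003, -0.0]
wrist_force: [-0.9, -0.3, -1.1]
gripper_width: 0.0106
grasp_force: 58.6
```

Emit:
play_rows([
  {"travel":[0.15,0.25,0],"rot":[0,0,0],"gripper":-1},
  {"travel":[0.3,0.5,0],"rot":[0,0,0],"gripper":-1},
  {"travel":[0.458,0.753,0],"rot":[0,0,0],"gripper":-1},
])

```text
time: 37.92
position: [0.4685, 0.3181, 0.1494]
orientation: [3.141, 0.001, 0.001]
wrist_force: [1.1, 0.2, -0.6]
gripper_width: 0.0108
grasp_force: 58.7
```

Emit:
play_rows([
  {"travel":[0.15,0.25,0],"rot":[0,0,0],"gripper":-1},
  {"travel":[0.3,0.5,0],"rot":[0,0,0],"gripper":-1},
  {"travel":[0.458,0.753,0],"rot":[0,0,0],"gripper":-1},
])

```text
time: 38.17
position: [0.5237, 0.2271, 0.1494]
orientation: [3.141, 0.001, -0.0]
wrist_force: [1.0, -0.6, -1.5]
gripper_width: 0.0107
grasp_force: 58.7
```

Emit:
play_rows([
  {"travel":[0.15,0.25,0],"rot":[0,0,0],"gripper":-1},
  {"travel":[0.3,0.5,0],"rot":[0,0,0],"gripper":-1},
  {"travel":[0.458,0.753,0],"rot":[0,0,0],"gripper":-1},
])

```text
time: 38.42
position: [0.5787, 0.1367, 0.1494]
orientation: [3.141, 0.001, -0.0]
wrist_force: [0.2, 0.5, -0.2]
gripper_width: 0.0104
grasp_force: 58.7
```

Emit:
play_rows([
  {"travel":[0.15,0.25,0],"rot":[0,0,0],"gripper":-1},
  {"travel":[0.3,0.5,0],"rot":[0,0,0],"gripper":-1},
  {"travel":[0.458,0.753,0],"rot":[0,0,0],"gripper":-1},
  {"travel":[0.458,0.753,0],"rot":[0,0,0],"gripper":-1},
  {"travel":[0.458,0.753,0],"rot":[0,0,0],"gripper":-1},
])

```text
time: 38.83
position: [0.6336, 0.0465, 0.1489]
orientation: [3.142, 0.002, -0.003]
wrist_force: [-0.4, 0.3, 0.2]
gripper_width: 0.0106
grasp_force: 58.7
```

Emit:
play_rows([
  {"travel":[0,0,0.3],"rot":[0,0,0],"gripper":-1},
  {"travel":[0,0,0.6],"rot":[0,0,0],"gripper":-1},
  {"travel":[0,0,0.7],"rot":[0,0,0],"gripper":-1},
  {"travel":[0,0,0.7],"rot":[0,0,0],"gripper":-1},
  {"travel":[0,0,0.7],"rot":[0,0,0],"gripper":-0.4},
  {"travel":[0,0,0.7],"rot":[0,0,0],"gripper":-0.4},
  {"travel":[0,0,0.7],"rot":[0,0,0],"gripper":-0.4},
  {"travel":[0,0,0.7],"rot":[0,0,0],"gripper":-0.4},
])

```text
time: 39.5
position: [0.6341, 0.0482, 0.068]
orientation: [-3.141, -0.002, 0.0]
wrist_force: [0.2, 0.6, -0.4]
gripper_width: 0.0257
grasp_force: 0.0
```

Emit:
play_rows([
  {"travel":[0,0,-0.3],"rot":[0,0,0],"gripper":-0.4},
  {"travel":[0,0,-0.7],"rot":[0,0,0],"gripper":-0.4},
  {"travel":[-0.2,0,-0.7],"rot":[0,0,0],"gripper":-0.4},
  {"travel":[-0.5,-0.3,-0.7],"rot":[0,0,0],"gripper":-0.4},
  {"travel":[-0.8,-0.6,-0.7],"rot":[0,0,0],"gripper":-0.4},
  {"travel":[-1,-0.9,-0.7],"rot":[0,0,0],"gripper":-0.4},
  {"travel":[-1,-0.9,-0.7],"rot":[0,0,0],"gripper":-0.4},
])

```text
time: 40.08
position: [0.5112, 0.1583, 0.1515]
orientation: [-3.14, -0.001, 0.001]
wrist_force: [-0.7, -0.4, -0.1]
gripper_width: 0.0257
grasp_force: 0.0
```

Emit:
play_rows([
  {"travel":[-0.2,-0.3,0],"rot":[0,0,0],"gripper":-0.4},
  {"travel":[-0.4,-0.6,0],"rot":[0,0,0],"gripper":-0.4},
  {"travel":[-0.6,-0.9,0],"rot":[0,0,0],"gripper":-0.4},
  {"travel":[-0.6,-0.9,0],"rot":[0,0,0],"gripper":-0.4},
])

```text
time: 40.42
position: [0.4387, 0.268, 0.1515]
orientation: [-3.14, -0.001, 0.003]
wrist_force: [-0.4, -0.3, -0.0]
gripper_width: 0.0258
grasp_force: 0.0
```

```bash
python3 - <<'E'
from h import *
im=ctrl.camera("top")
o=np.zeros((600,800,3),np.uint8)
o[:600,:510]=cv2.resize(im[100:220,295:397],(510,600),interpolation=cv2.INTER_CUBIC)
o[:300,515:795]=cv2.resize(im[95:170,195:265],(280,300),interpolation=cv2.INTER_CUBIC)
cv2.imwrite("pics/m8.png",o)
E
```

```text
(no output)
```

View pics/m8.png

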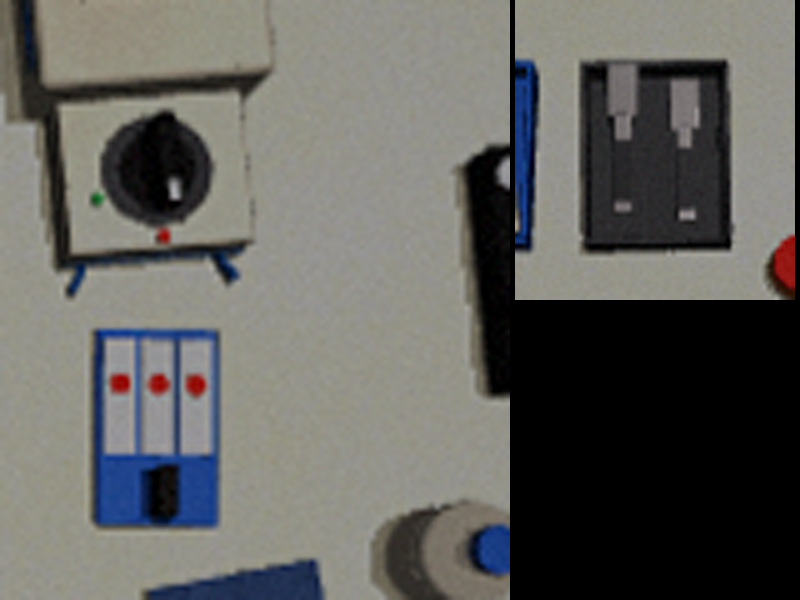

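```bash
python3 - <<'E'
from h import *
im=ctrl.camera("scene")
c=pix("scene",[.64,.026,.02]).ravel().astype(int); print(c)
x,y=c; cv2.imwrite("pics/m9.png",cv2.resize(im[y-40:y+40,x-50:x+50],(700,560),interpolation=cv2.INTER_CUBIC))
s=lambda p,z:world("top",(195+(p[0]-515+.5)/4-.5,95+(p[1]+.5)/4-.5),z)[:2].round(4)
print("bin corners",s((582,62),.04),s((728,62),.04),s((730,247),.04),s((583,247),.04))
print("sp2 end/blade",s((622,212),.01),s((622,65),.04),s((622,65),.01),"sp1",s((687,218),.01),s((685,78),.008))
f=lambda p,z:world("top",(295+(p[0]+.5)/5-.5,100+(p[1]+.5)/5-.5),z)[:2].round(4)
print("bay front L,R",f((68,258),.05),f((252,241),.05),"back L,R",f((58,100),.05),f((240,92),.05))
print("house front",f((42,87),.085),f((272,72),.085),"guides",f((70,294),.014),f((236,280),.014))
print("red",f((164,236),.05),"disc c",f((158,170),.056),"bar far/near",f((162,112),.09),f((172,200),.09))
print("tray corners",[f(p,.01).tolist() for p in((95,331),(217,330),(217,525),(95,525))],"tab top",f((166,465),.046),f((166,520),.046))
E
```

```text
[222 230]
bin corners [0.7057 0.0815] [ 0.7083 -0.0367] [ 0.5564 -0.0406] [0.5542 0.0772]
sp2 end/blade [0.5895 0.0482] [0.704  0.0492] [0.7131 0.0508] sp1 [ 0.5855 -0.0053] [ 0.7038 -0.0016]
bay front L,R [ 0.575  -0.2317] [ 0.5883 -0.3502] back L,R [ 0.6781 -0.225 ] [ 0.6858 -0.3429]
house front [ 0.6762 -0.2091] [ 0.6889 -0.3541] guides [ 0.5583 -0.2392] [ 0.5697 -0.349 ]
red [ 0.5905 -0.2934] disc c [ 0.632  -0.2884] bar far/near [ 0.6604 -0.2835] [ 0.6047 -0.2897]
tray corners [[0.5347, -0.2565], [0.5368, -0.3373], [0.4079, -0.3366], [0.4066, -0.2566]] tab top [ 0.4433 -0.2953] [ 0.4082 -0.2952]
```

View pics/m9.png

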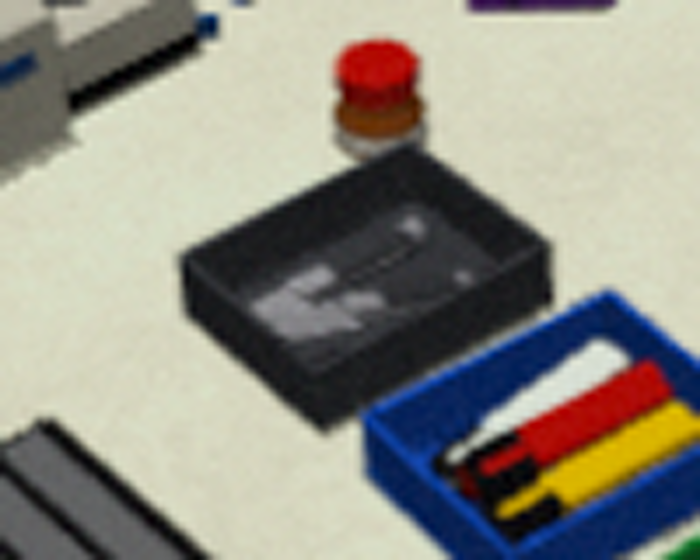

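The steel bin holds both spatulas; one blade leans against the inside of the far wall. From the crop, the tray is at about (0.4715, -0.297) with yaw about 0. The scanner origin is at about (0.632, -0.2875) with yaw about 0.085. The tray is next.

Emit:
play_rows([
  {"travel":[0,0.3,0],"rot":[0,0,0],"gripper":0},
  {"travel":[-0.01,0.62,0],"rot":[0,0,0],"gripper":0},
  {"travel":[-0.021,0.941,0],"rot":[0,0,0],"gripper":0},
])

```text
time: 40.77
position: [0.4392, 0.1492, 0.1507]
orientation: [3.141, -0.001, 0.001]
wrist_force: [1.3, -0.6, 0.5]
gripper_width: 0.0428
grasp_force: 0.0
```

Emit:
play_rows([
  {"travel":[0,0.3,0],"rot":[0,0,0],"gripper":0},
  {"travel":[-0.01,0.62,0],"rot":[0,0,0],"gripper":0},
  {"travel":[-0.021,0.941,0],"rot":[0,0,0],"gripper":0},
])

```text
time: 41.02
position: [0.4363, 0.0354, 0.151]
orientation: [3.141, -0.001, -0.001]
wrist_force: [1.6, 1.1, -0.1]
gripper_width: 0.0424
grasp_force: 0.0
```

Emit:
play_rows([
  {"travel":[0,0.3,0],"rot":[0,0,0],"gripper":0},
  {"travel":[-0.01,0.62,0],"rot":[0,0,0],"gripper":0},
  {"travel":[-0.021,0.941,0],"rot":[0,0,0],"gripper":0},
])

```text
time: 41.27
position: [0.4334, -0.0778, 0.1511]
orientation: [3.141, -0.001, -0.001]
wrist_force: [0.6, 0.3, 0.6]
gripper_width: 0.0426
grasp_force: 0.0
```

Emit:
play_rows([
  {"travel":[0,0.3,0],"rot":[0,0,0],"gripper":0},
  {"travel":[-0.01,0.62,0],"rot":[0,0,0],"gripper":0},
  {"travel":[-0.021,0.941,0],"rot":[0,0,0],"gripper":0},
])

```text
time: 41.52
position: [0.4305, -0.191, 0.1511]
orientation: [3.141, -0.001, -0.002]
wrist_force: [1.1, -0.1, 1.3]
gripper_width: 0.0426
grasp_force: 0.0
```

Emit:
play_rows([
  {"travel":[0,0.3,0],"rot":[0,0,0],"gripper":0},
  {"travel":[-0.01,0.62,0],"rot":[0,0,0],"gripper":0},
  {"travel":[-0.021,0.941,0],"rot":[0,0,0],"gripper":0},
  {"travel":[-0.021,0.941,0],"rot":[0,0,0],"gripper":0},
  {"travel":[-0.021,0.941,0],"rot":[0,0,0],"gripper":0},
  {"travel":[-0.021,0.941,0],"rot":[0,0,0],"gripper":0},
  {"travel":[-0.021,0.941,0],"rot":[0,0,0],"gripper":0},
  {"travel":[-0.021,0.941,0],"rot":[0,0,0],"gripper":0},
])

```text
time: 42.18
position: [0.4289, -0.2999, 0.1506]
orientation: [3.141, -0.0, 0.001]
wrist_force: [-0.5, -0.0, -0.0]
gripper_width: 0.0427
grasp_force: 0.0
```

Emit:
play_rows([
  {"travel":[-0.022,-0.028,0.2],"rot":[0,0,0],"gripper":0},
  {"travel":[-0.022,-0.028,0.45],"rot":[0,0,0],"gripper":0},
  {"travel":[-0.022,-0.028,0.7],"rot":[0,0,0],"gripper":0},
  {"travel":[-0.022,-0.028,0.838],"rot":[0,0,0],"gripper":0},
  {"travel":[-0.022,-0.028,0.838],"rot":[0,0,0],"gripper":0},
  {"travel":[-0.022,-0.028,0.838],"rot":[0,0,0],"gripper":0},
])

```text
time: 42.68
position: [0.4263, -0.2965, 0.0499]
orientation: [-3.141, 0.001, 0.001]
wrist_force: [1.1, -0.3, -0.0]
gripper_width: 0.0426
grasp_force: 0.0
```

Emit:
play_rows([
  {"travel":[0,0,0],"rot":[0,0,0],"gripper":-1},
  {"travel":[0,0,0],"rot":[0,0,0],"gripper":-1},
  {"travel":[0,0,0],"rot":[0,0,0],"gripper":-1},
  {"travel":[0,0,0],"rot":[0,0,0],"gripper":-1},
  {"travel":[0,0,0],"rot":[0,0,0],"gripper":-1},
  {"travel":[0,0,0],"rot":[0,0,0],"gripper":-1},
  {"travel":[0,0,0],"rot":[0,0,0],"gripper":-1},
])

```text
time: 43.27
position: [0.427, -0.2977, 0.0517]
orientation: [3.14, -0.002, -0.0]
wrist_force: [-0.4, 2.1, 8.6]
gripper_width: 0.0108
grasp_force: 60.1
```

Emit:
play_rows([
  {"travel":[0.04,0.01,0],"rot":[0,0,-0.02],"gripper":-1},
  {"travel":[0.08,0.02,0],"rot":[0,0,-0.04],"gripper":-1},
  {"travel":[0.12,0.035,0],"rot":[0,0,-0.06],"gripper":-1},
  {"travel":[0.172,0.046,0],"rot":[0,0,-0.081],"gripper":-1},
  {"travel":[0.172,0.046,0],"rot":[0,0,-0.081],"gripper":-1},
  {"travel":[0.172,0.046,0],"rot":[0,0,-0.081],"gripper":-1},
])

```text
time: 43.77
position: [0.448, -0.3035, 0.0516]
orientation: [3.139, -0.003, 0.085]
wrist_force: [2.7, -1.9, 5.3]
gripper_width: 0.0104
grasp_force: 59.8
```

```bash
python3 - <<'E'
from h import *
im=ctrl.camera("top"); cv2.imwrite("pics/m10.png",cv2.resize(im[100:220,295:397],(680,800)[::1],interpolation=cv2.INTER_CUBIC)[:600])
E
```

```text
(no output)
```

View pics/m10.png

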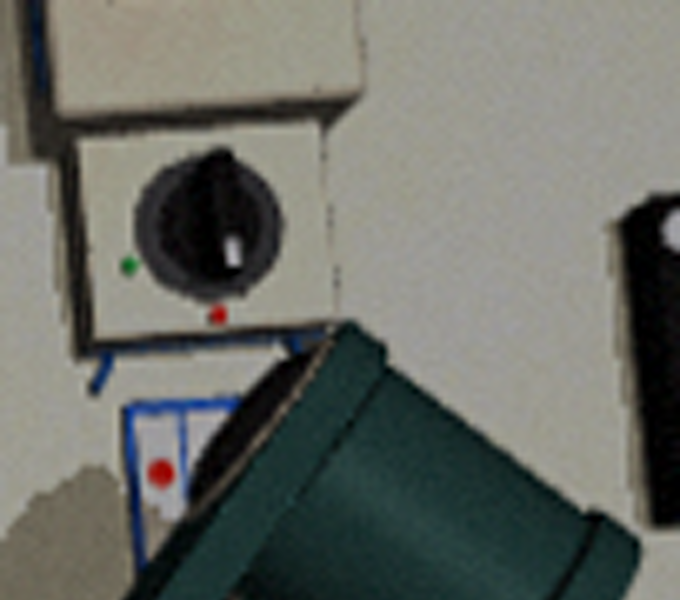

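The tray is roughly parallel to the scanner, with its front left corner at (127,405). It sits about 2 to 3 mm right of the slot's centre, so I'll shift it slightly left while pushing.

Emit:
play_rows([
  {"travel":[0.05,-0.02,0],"rot":[0,0,0],"gripper":-1},
  {"travel":[0.12,-0.02,0],"rot":[0,0,0],"gripper":-1},
  {"travel":[0.2,-0.02,0],"rot":[0,0,0],"gripper":-1},
  {"travel":[0.28,-0.02,0],"rot":[0,0,0],"gripper":-1},
  {"travel":[0.33,-0.02,0],"rot":[0,0,0],"gripper":-1},
  {"travel":[0.33,-0.02,0],"rot":[0,0,0],"gripper":-1},
])

```text
time: 44.32
position: [0.4875, -0.2979, 0.0517]
orientation: [3.139, -0.002, 0.085]
wrist_force: [3.2, -5.2, 4.2]
gripper_width: 0.011
grasp_force: 59.7
```

Emit:
play_rows([
  {"travel":[0.05,0,0],"rot":[0,0,0],"gripper":-1},
  {"travel":[0.12,0,0],"rot":[0,0,0],"gripper":-1},
  {"travel":[0.18,0,0],"rot":[0,0,0],"gripper":-1},
  {"travel":[0.18,0,0],"rot":[0,0,0],"gripper":-1},
])

```text
time: 44.65
position: [0.509, -0.2963, 0.0517]
orientation: [3.139, -0.002, 0.084]
wrist_force: [3.1, -5.8, 4.2]
gripper_width: 0.0103
grasp_force: 59.8
```

Emit:
play_rows([
  {"travel":[0.06,0.01,0],"rot":[0,0,0],"gripper":-1},
  {"travel":[0.12,0.01,0],"rot":[0,0,0],"gripper":-1},
  {"travel":[0.18,0.01,0],"rot":[0,0,0],"gripper":-1},
  {"travel":[0.24,0.01,0],"rot":[0,0,0],"gripper":-1},
  {"travel":[0.3,0.01,0],"rot":[0,0,0],"gripper":-1},
  {"travel":[0.34,0.01,0],"rot":[0,0,0],"gripper":-1},
  {"travel":[0.34,0.01,0],"rot":[0,0,0],"gripper":-1},
])

```text
time: 45.23
position: [0.5497, -0.2934, 0.0516]
orientation: [3.14, -0.002, 0.085]
wrist_force: [1.9, -2.1, 5.0]
gripper_width: 0.0108
grasp_force: 59.8
```

Emit:
play_rows([
  {"travel":[0.02,0,0],"rot":[0,0,0],"gripper":-1},
  {"travel":[0.04,0,0],"rot":[0,0,0],"gripper":-1},
  {"travel":[0.04,0,0],"rot":[0,0,0],"gripper":-1},
])

```text
time: 45.48
position: [0.5538, -0.293, 0.0517]
orientation: [3.14, -0.001, 0.085]
wrist_force: [-2.6, -0.9, 7.3]
gripper_width: 0.0105
grasp_force: 60.2
```

Emit:
play_rows([
  {"travel":[0.02,0,0],"rot":[0,0,0],"gripper":-1},
  {"travel":[0.02,0,0],"rot":[0,0,0],"gripper":-1},
])

```text
time: 45.65
position: [0.5561, -0.2928, 0.0516]
orientation: [3.14, -0.001, 0.085]
wrist_force: [-2.5, -1.2, 8.1]
gripper_width: 0.0104
grasp_force: 60.2
```

Emit:
play_rows([
  {"travel":[0.015,0,0],"rot":[0,0,0],"gripper":-1},
  {"travel":[0.015,0,0],"rot":[0,0,0],"gripper":-1},
])

```text
time: 45.82
position: [0.5577, -0.2927, 0.0517]
orientation: [3.14, -0.001, 0.085]
wrist_force: [-5.8, -0.5, 8.4]
gripper_width: 0.0109
grasp_force: 60.3
```

Emit:
play_rows([
  {"travel":[0.015,0,0],"rot":[0,0,0],"gripper":-1},
  {"travel":[0.015,0,0],"rot":[0,0,0],"gripper":-1},
])

```text
time: 45.98
position: [0.5581, -0.2929, 0.0516]
orientation: [3.14, 0.003, 0.085]
wrist_force: [-22.0, -2.1, 17.7]
gripper_width: 0.0107
grasp_force: 61.5
```

Emit:
play_rows([
  {"travel":[0.005,0,0],"rot":[0,0,0],"gripper":-1},
  {"travel":[0.005,0,0],"rot":[0,0,0],"gripper":-1},
])

```text
time: 46.15
position: [0.5581, -0.2929, 0.0516]
orientation: [3.141, 0.004, 0.084]
wrist_force: [-26.9, -1.4, 20.1]
gripper_width: 0.0107
grasp_force: 61.8
```

Emit:
play_rows([
  {"travel":[0,0,0],"rot":[0,0,0],"gripper":-0.2},
  {"travel":[0,0,0],"rot":[0,0,0],"gripper":-0.2},
  {"travel":[0,0,0],"rot":[0,0,0],"gripper":-0.2},
  {"travel":[0,0,-0.3],"rot":[0,0,0],"gripper":-0.2},
  {"travel":[0,0,-0.6],"rot":[0,0,0],"gripper":-0.2},
  {"travel":[0,0,-1],"rot":[0,0,0],"gripper":-0.2},
  {"travel":[0,0,-1],"rot":[0,0,0],"gripper":-0.2},
])

```text
time: 46.73
position: [0.5616, -0.2927, 0.1779]
orientation: [3.137, -0.008, 0.085]
wrist_force: [0.5, 0.2, 1.6]
gripper_width: 0.0342
grasp_force: 0.0
```

Emit:
play_rows([
  {"travel":[-0.3,0,0],"rot":[0,0,0],"gripper":-0.2},
  {"travel":[-0.6,0,0],"rot":[0,0,0],"gripper":-0.2},
  {"travel":[-1,0,0],"rot":[0,0,0],"gripper":-0.2},
  {"travel":[-1,0,0],"rot":[0,0,0],"gripper":-0.2},
  {"travel":[-1,0,0],"rot":[0,0,0],"gripper":-0.2},
])

```text
time: 47.15
position: [0.4387, -0.3023, 0.1705]
orientation: [3.141, -0.001, 0.083]
wrist_force: [0.9, 0.5, 0.6]
gripper_width: 0.0343
grasp_force: 0.0
```

```bash
python3 - <<'E'
from h import *
im=ctrl.camera("top"); cv2.imwrite("pics/m11.png",cv2.resize(im[100:190,295:397],(680,600),interpolation=cv2.INTER_CUBIC))
c,s=np.cos(.085),np.sin(.085)
for n,p in (("tab -25",(-.075,0,.046)),("knob ends",(-.029,0,.09)),("knob far",(.029,0,.09)),("front L",(-.05,.06,.05)),("front R",(-.05,-.06,.05))):
    w=[.632+c*p[0]-s*p[1],-.2875+s*p[0]+c*p[1],p[2]]; q=pix("top",w)[0]; print(n,((q-[295,100]+.5)*6.667-.5).round(0))
E
```

```text
tab -25 [218. 385.]
knob ends [230. 270.]
knob far [219. 148.]
front L [ 91. 340.]
front R [339. 324.]
```

View pics/m11.png

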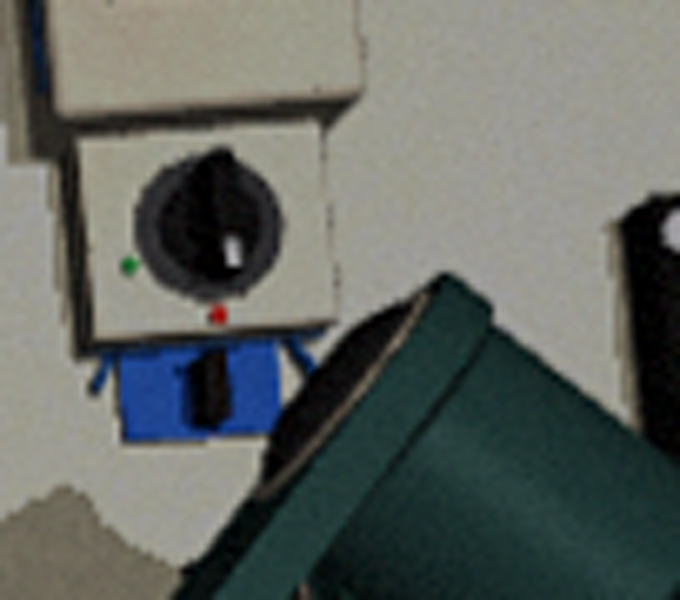

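The tray is home: its rear edge is at (200,440) and the tab at (214,388), against a predicted (218,385). The force also rose sharply at the stop. Now the knob.

Emit:
play_rows([
  {"travel":[0.27,0,0],"rot":[0,0,0],"gripper":0},
  {"travel":[0.54,0,0],"rot":[0,0,0],"gripper":0},
  {"travel":[0.808,0,0],"rot":[0,0,0],"gripper":0},
])

```text
time: 47.45
position: [0.5393, -0.2935, 0.1699]
orientation: [3.141, -0.001, 0.085]
wrist_force: [-0.3, -1.0, -0.4]
gripper_width: 0.0424
grasp_force: 0.0
```

Emit:
play_rows([
  {"travel":[0.27,0,0],"rot":[0,0,0],"gripper":0},
  {"travel":[0.54,0.01,0],"rot":[0,0,0],"gripper":0},
  {"travel":[0.808,0.014,0],"rot":[0,0,0],"gripper":0},
  {"travel":[0.808,0.014,0],"rot":[0,0,0],"gripper":0},
  {"travel":[0.808,0.014,0],"rot":[0,0,0],"gripper":0},
  {"travel":[0.808,0.014,0],"rot":[0,0,0],"gripper":0},
])

```text
time: 47.95
position: [0.6341, -0.2868, 0.169]
orientation: [-3.141, 0.001, 0.086]
wrist_force: [-0.7, 0.2, -0.2]
gripper_width: 0.0428
grasp_force: 0.0
```

Emit:
play_rows([
  {"travel":[-0.016,0,0.2],"rot":[0,0,0],"gripper":0},
  {"travel":[-0.016,0,0.45],"rot":[0,0,0],"gripper":0},
  {"travel":[-0.016,0,0.683],"rot":[0,0,0],"gripper":0},
  {"travel":[-0.016,0,0.683],"rot":[0,0,0],"gripper":0},
  {"travel":[-0.016,0,0.683],"rot":[0,0,0],"gripper":0},
  {"travel":[-0.016,0,0.683],"rot":[0,0,0],"gripper":0},
])

```text
time: 48.45
position: [0.632, -0.2879, 0.0901]
orientation: [3.141, -0.002, 0.084]
wrist_force: [-0.0, 0.0, 0.6]
gripper_width: 0.0426
grasp_force: 0.0
```

Emit:
play_rows([
  {"travel":[0,0,0],"rot":[0,0,0],"gripper":-1},
  {"travel":[0,0,0],"rot":[0,0,0],"gripper":-1},
  {"travel":[0,0,0],"rot":[0,0,0],"gripper":-1},
  {"travel":[0,0,0],"rot":[0,0,0],"gripper":-1},
  {"travel":[0,0,0],"rot":[0,0,0],"gripper":-1},
  {"travel":[0,0,0],"rot":[0,0,0],"gripper":-1},
])

```text
time: 48.95
position: [0.6322, -0.2877, 0.0899]
orientation: [3.14, -0.002, 0.085]
wrist_force: [-3.1, 1.3, 7.9]
gripper_width: 0.013
grasp_force: 58.7
```

Gripped (width 13 mm, position centred). Turning it clockwise, which is positive about tool z.

Emit:
play_rows([
  {"travel":[0,0,0],"rot":[0,0,0.08],"gripper":-1},
  {"travel":[0,0,0],"rot":[0,0,0.16],"gripper":-1},
  {"travel":[0,0,0],"rot":[0,0,0.24],"gripper":-1},
  {"travel":[0,0,0],"rot":[0,0,0.32],"gripper":-1},
  {"travel":[0,0,0],"rot":[0,0,0.4],"gripper":-1},
  {"travel":[0,0,0],"rot":[0,0,0.48],"gripper":-1},
  {"travel":[0,0,0],"rot":[0,0,0.56],"gripper":-1},
])

```text
time: 49.53
position: [0.6321, -0.2881, 0.0899]
orientation: [3.141, -0.003, -0.506]
wrist_force: [-3.8, -2.4, 8.3]
gripper_width: 0.0128
grasp_force: 58.6
```

Emit:
play_rows([
  {"travel":[0,0,0],"rot":[0,0,0.08],"gripper":-1},
  {"travel":[0,0,0],"rot":[0,0,0.16],"gripper":-1},
  {"travel":[0,0,0],"rot":[0,0,0.24],"gripper":-1},
  {"travel":[0,0,0],"rot":[0,0,0.32],"gripper":-1},
  {"travel":[0,0,0],"rot":[0,0,0.4],"gripper":-1},
  {"travel":[0,0,0],"rot":[0,0,0.48],"gripper":-1},
  {"travel":[0,0,0],"rot":[0,0,0.56],"gripper":-1},
  {"travel":[0,0,0],"rot":[0,0,0.56],"gripper":-1},
])

```text
time: 50.2
position: [0.6317, -0.2885, 0.0899]
orientation: [-3.141, -0.002, -1.094]
wrist_force: [-5.1, -4.7, 8.0]
gripper_width: 0.0128
grasp_force: 58.8
```

Emit:
play_rows([
  {"travel":[0,0,0],"rot":[0,0,0.02],"gripper":-1},
  {"travel":[0,0,0],"rot":[0,0,0.02],"gripper":-1},
])

```text
time: 50.37
position: [0.6318, -0.2885, 0.0899]
orientation: [-3.141, -0.003, -1.111]
wrist_force: [-5.7, -3.6, 8.2]
gripper_width: 0.0126
grasp_force: 58.8
```

Emit:
play_rows([
  {"travel":[0,0,0],"rot":[0,0,0],"gripper":0},
  {"travel":[0,0,0],"rot":[0,0,0],"gripper":0},
  {"travel":[0,0,0],"rot":[0,0,0],"gripper":0},
  {"travel":[0,0,0],"rot":[0,0,0],"gripper":0},
  {"travel":[0,0,-0.3],"rot":[0,0,0],"gripper":0},
  {"travel":[0,0,-0.6],"rot":[0,0,0],"gripper":0},
  {"travel":[0,0,-0.9],"rot":[0,0,0],"gripper":0},
  {"travel":[0,0,-0.9],"rot":[0,0,0],"gripper":0},
])

```text
time: 51.03
position: [0.6334, -0.2882, 0.2044]
orientation: [-3.136, -0.008, -1.109]
wrist_force: [0.9, -0.2, 1.4]
gripper_width: 0.0428
grasp_force: 0.0
```

Emit:
play_rows([
  {"travel":[0,0,0],"rot":[0,0,-0.1],"gripper":0},
  {"travel":[0,0,0],"rot":[0,0,-0.2],"gripper":0},
  {"travel":[0,0,0],"rot":[0,0,-0.3],"gripper":0},
  {"travel":[0,0,0],"rot":[0,0,-0.4],"gripper":0},
  {"travel":[0,0,0],"rot":[0,0,-0.5],"gripper":0},
  {"travel":[0,0,0],"rot":[0,0,-0.6],"gripper":0},
  {"travel":[0,0,0],"rot":[0,0,-0.7],"gripper":0},
  {"travel":[0,0,0],"rot":[0,0,-0.8],"gripper":0},
])

```text
time: 51.7
position: [0.6317, -0.2874, 0.1956]
orientation: [-3.141, 0.0, -0.266]
wrist_force: [0.2, 0.1, 0.1]
gripper_width: 0.0427
grasp_force: 0.0
```

Emit:
play_rows([
  {"travel":[-0.2,-0.2,0],"rot":[0,0,0],"gripper":0},
  {"travel":[-0.4,-0.4,0],"rot":[0,0,0],"gripper":0},
  {"travel":[-0.6,-0.6,0],"rot":[0,0,0],"gripper":0},
  {"travel":[-0.8,-0.8,0],"rot":[0,0,0],"gripper":0},
  {"travel":[-1,-1,0],"rot":[0,0,0],"gripper":0},
  {"travel":[-1,-1,0],"rot":[0,0,0],"gripper":0},
])

```text
time: 52.2
position: [0.5463, -0.136, 0.1961]
orientation: [-3.141, -0.0, -0.269]
wrist_force: [-1.4, 0.3, -0.4]
gripper_width: 0.043
grasp_force: 0.0
```

Emit:
play_rows([
  {"travel":[0,-0.25,0],"rot":[0,0,0],"gripper":0},
  {"travel":[0,-0.5,0],"rot":[0,0,0],"gripper":0},
  {"travel":[0,-0.75,0],"rot":[0,0,0],"gripper":0},
  {"travel":[0,-1,0],"rot":[0,0,0],"gripper":0},
  {"travel":[0,-1,0],"rot":[0,0,0],"gripper":0},
])

```text
time: 52.62
position: [0.5812, -0.0203, 0.1957]
orientation: [-3.14, 0.0, -0.269]
wrist_force: [-0.2, 0.1, 0.4]
gripper_width: 0.0427
grasp_force: 0.0
```

```bash
python3 - <<'E'
from h import *
im=ctrl.camera("top"); cv2.imwrite("pics/m12.png",cv2.resize(im[85:235,80:400],(800,375),interpolation=cv2.INTER_CUBIC))
E
```

```text
(no output)
```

View pics/m12.png

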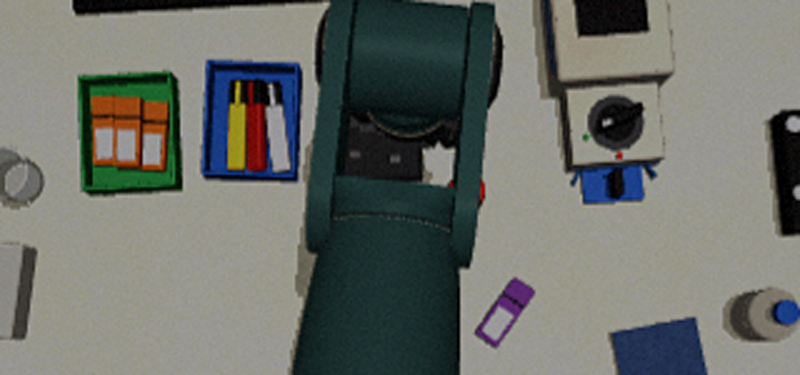

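```bash
python3 -c "
from cell import ctrl
print(ctrl.finish_job())"
```

```text
the job is handed in; nothing more can be done
None
```

The job is handed in at about 53 s of the 210 s allowed: all 8 items are in their bins (one spatula rests with its blade against the steel bin's far wall), the tray is fully home, and the knob was then turned to locked.

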